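# Put the plugged columns away in the column tray

### The arm

A 6-joint arm with a two-finger parallel gripper is mounted at the origin on a cart in front of the work surface, level with it; the furniture and walls round the work are solid. World frame = base frame: x ahead of the robot, y to its left, z up, the work surface at z = 0. Lengths are in m, angles in rad, forces in N, time in s.
With the tool pointing down it reaches from about 0.425 to 0.95 m from the base axis. Payload 3.5 kg.
Tool frame: the origin (TCP) lies on the centre line of the jaws, within the pads' length; the fingertips stand 25 mm ahead of it and the grasp point (between the pads) lies 6 mm ahead of it; y points along the fingers, z is the direction in which the jaws open and shut, and the axes are right-handed (so a half turn about y gives the same grasp; the last joint's range is limited). The gripper opens to 85 mm and grips with 20 to 120 N. Pads are 22 mm wide; open, the fingers measure 114 mm over their backs; the gripper's body (76 mm by 85 mm) begins 54 mm behind the grasp point. The pads swing forward as they close: fully open they stand 13 mm farther back than shut.
Start: joints at [-1.403, 0.286, 1.577, -0, 1.279, -0.15], TCP at [0.211, -0.641, 0.256] pointing down, gripper open.
Joint ranges: [-2.77, 2.77], [-0.9, 2.22], [0.21, 2.48], [-1.53, 4.67], [0.24, 2.81], [-2.84, 2.84]. Speed limits (rad/s): [2.79, 2.79, 3.14, 3.14, 3.14, 3.14].

### API

Orientations are given as a unit quaternion [x, y, z, w].
In Python, from plant import ctrl gives the robot as it stands.
- The arm moves only by the tool arm_command, never from a script. Its argument "steps" is a list of rows, each an object with "hand": the opening, from 0 (shut) to 1 (fully open); "travel": the shift along the tool's x, y, z in units of 0.3 m (1.0 is 0.3 m), a list of three; "rotation": the turn, a rotation vector about the tool's x, y, z in units of 30 degrees (1.0 is 30 degrees), a list of three. A call has 1 to 20 rows; each row shifts and turns the pose as measured when the row begins, along the tool's axes as they then stand; what a row does not reach is not made up. A row lasts 1/8 s, in which the tool goes at most 62.5 mm and 10.7 degrees, less where a joint would pass 70% of its speed; a pose out of reach is approached as far as the arm can. A call with a number of a shift or a turn outside -1 to 1 is refused whole. A call with a gripper value outside its range is refused whole. The fingers move at their own pace and stop on an object; "grip_force" is the grip in N (left out, the last holds). Time passes only in rows, so rows that do not move let the fingers close. It gives the time, the measured TCP pose, the force and the opening at its end, in the units of the state.
- ctrl.get_state(): the state, without advancing time (a new reading comes with each control period).
- ctrl.read_camera(name): name is "side" or "top" or "wrist"; returns (picture, depth): 480x640x3 uint8, blue, green, red; 480x640 float32, m along the optical axis (not along the pixel's ray), 0 where there is no reading.
- ctrl.camera_params(name): a dict with "fx", "fy", "cx", "cy" (pixels), "extrinsics" (4x4, takes a point from camera to world coordinates); the wrist camera has in their place "tool_from_camera" (4x4, takes a point from camera to tool coordinates, whose origin is the TCP and whose axes are the tool frame's). Camera axes: x right, y down, z forward; pixel columns grow to the right and rows downward; lengths in m; the calibration is good to about 2 mm. A picture is of the moment at which its call begins: read the wrist's pose just before it. camera_params takes no time and is no camera call.
- ctrl.sign_off(): hands the job in, once; it reports no verdict.
Trained networks look in the newest picture that a camera, given by its name, has taken for a name from the list of things; names that differ only in an ending like _2 or _b are one class to them, and where a whole thing is asked for, a point or a joint stands for the part that bears it (a point fixed in the world has none). Each returns a list of dicts, best first, with "score" (0 to 1); they miss things now and then, are a little off and sometimes report something else, mostly with a low value. They report only what shows in the picture. A call takes as long as a camera call.
- ctrl.masks_of(camera, thing): "region" (480x640 bool, what is visible of it) and "at" ([column, row] in pixels, amid what is visible of it).
The state is a dict: "time": time; "qpos": joint angles; "dq": joint speeds; "joint_efforts": joint torques, N m; "eef_pos": TCP position; "tcp_rot": TCP orientation; "contact_force": force on the tool from outside, world axes, zero at the start; "wrist_torque": the same for the moment, N m; "opening": opening from 0.0 (shut) to 1.0 (fully open).
Only numpy, scipy, OpenCV 4.12 (cv2) and the standard library are available. Lean on these libraries where they do the work, as an engineer would, in place of code of your own. Each camera call takes 0.05 s, during which the arm holds its last target.

### The job

The runs are finished: lay the four plugged columns in the white column tray, one to a cradle, the two long ones in the cradles with the wide-set saddles and the two short ones in those with the close-set saddles, each tube fully down in both saddles with its steel end fittings outside them. The column without red end plugs is not sealed and must not be stored: leave it, and the marker, where they lie.

Things in the scene. Friction and masses are not known exactly. Their poses are not given: they have to be found in the camera images.
- long_column_1: Long column: plugged column lying flat: 182 mm over its two red end plugs (8 mm each); tube 10 mm across; an 18 mm wide, 20 mm long steel fitting at each end, inner faces 63 mm from the middle; 0.1-0.17 kg. Origin: mid-length on the fittings' underside, tube axis 8 mm above; y along the tube, z up; either way round. Grasp the tube's middle
- long_column_2: Long column: plugged column lying flat: 182 mm over its two red end plugs (8 mm each); tube 10 mm across; an 18 mm wide, 20 mm long steel fitting at each end, inner faces 63 mm from the middle; 0.1-0.17 kg. Origin: mid-length on the fittings' underside, tube axis 8 mm above; y along the tube, z up; either way round. Grasp the tube's middle
- short_column_1: Short column: plugged column lying flat: 142 mm over its two red end plugs (8 mm each); tube 10 mm across; an 18 mm wide, 20 mm long steel fitting at each end, inner faces 43 mm from the middle; 0.1-0.17 kg. Origin: mid-length on the fittings' underside, tube axis 8 mm above; y along the tube, z up; either way round. Grasp the tube's middle
- short_column_2: Short column: plugged column lying flat: 142 mm over its two red end plugs (8 mm each); tube 10 mm across; an 18 mm wide, 20 mm long steel fitting at each end, inner faces 43 mm from the middle; 0.1-0.17 kg. Origin: mid-length on the fittings' underside, tube axis 8 mm above; y along the tube, z up; either way round. Grasp the tube's middle
- cradle_long_1: Long cradle fixed in the white tray (200x260 mm, rim 12): 4 mm strip, two 8 mm thick flared saddles 50 mm either side of the middle along y. Notch floor 14 mm up, 11 wide; mouth 31 up, 28 wide. Origin: strip's underside centre, z up, y along the column; a seated column's origin is 11 mm above, +-9 mm free along y. Neighbours at 46 mm, any order: open the fingers little there
- cradle_long_2: Long cradle fixed in the white tray (200x260 mm, rim 12): 4 mm strip, two 8 mm thick flared saddles 50 mm either side of the middle along y. Notch floor 14 mm up, 11 wide; mouth 31 up, 28 wide. Origin: strip's underside centre, z up, y along the column; a seated column's origin is 11 mm above, +-9 mm free along y. Neighbours at 46 mm, any order: open the fingers little there
- cradle_short_1: Short cradle fixed in the white tray (200x260 mm, rim 12): 4 mm strip, two 8 mm thick flared saddles 30 mm either side of the middle along y. Notch floor 14 mm up, 11 wide; mouth 31 up, 28 wide. Origin: strip's underside centre, z up, y along the column; a seated column's origin is 11 mm above, +-9 mm free along y. Neighbours at 46 mm, any order: open the fingers little there
- cradle_short_2: Short cradle fixed in the white tray (200x260 mm, rim 12): 4 mm strip, two 8 mm thick flared saddles 30 mm either side of the middle along y. Notch floor 14 mm up, 11 wide; mouth 31 up, 28 wide. Origin: strip's underside centre, z up, y along the column; a seated column's origin is 11 mm above, +-9 mm free along y. Neighbours at 46 mm, any order: open the fingers little there
- open_column: column that is not sealed: bare square steel ends with an open port and no red plugs, 162 mm long, 17 mm across, tube 10 mm. Origin: middle of its length, on its underside; y along the tube. To be left where it lies
- marker: white marker pen with a red cap and clip, 135 mm long, 17 mm across, lying flat in front of the black computer tower (a fixed box 0.35 m high, its front face at x = 0.54, from y = 0.02 to 0.19). Origin: middle of its length, on its underside; y along it. To be left where it lies

How it is judged:
At the end, for the whole second after the job is handed in: Long columns in the long cradles, short in the short, one each: origins within 12 mm in plan, aligned within 0.1 rad, level within 0.06 rad, 6 to 16 mm above the cradle's origin (11 = seated), at rest; open column and marker within 20 mm of where they lay ((((horizontal distance between long_column_1 and cradle_long_1 below 0.012 m and angle between the y axis of long_column_1 and the y axis of cradle_long_1, either way round below 0.1 rad and z of long_column_1 in the frame of cradle_long_1 between 0.006 and 0.016 m and angle between long_column_1's own y axis and vertical between 1.5108 and 1.6308 rad) and (horizontal distance between long_column_2 and cradle_long_2 below 0.012 m and angle between the y axis of long_column_2 and the y axis of cradle_long_2, either way round below 0.1 rad and z of long_column_2 in the frame of cradle_long_2 between 0.006 and 0.016 m and angle between long_column_2's own y axis and vertical between 1.5108 and 1.6308 rad)) or ((horizontal distance between long_column_1 and cradle_long_2 below 0.012 m and angle between the y axis of long_column_1 and the y axis of cradle_long_2, either way round below 0.1 rad and z of long_column_1 in the frame of cradle_long_2 between 0.006 and 0.016 m and angle between long_column_1's own y axis and vertical between 1.5108 and 1.6308 rad) and (horizontal distance between long_column_2 and cradle_long_1 below 0.012 m and angle between the y axis of long_column_2 and the y axis of cradle_long_1, either way round below 0.1 rad and z of long_column_2 in the frame of cradle_long_1 between 0.006 and 0.016 m and angle between long_column_2's own y axis and vertical between 1.5108 and 1.6308 rad))) and (((horizontal distance between short_column_1 and cradle_short_1 below 0.012 m and angle between the y axis of short_column_1 and the y axis of cradle_short_1, either way round below 0.1 rad and z of short_column_1 in the frame of cradle_short_1 between 0.006 and 0.016 m and angle between short_column_1's own y axis and vertical between 1.5108 and 1.6308 rad) and (horizontal distance between short_column_2 and cradle_short_2 below 0.012 m and angle between the y axis of short_column_2 and the y axis of cradle_short_2, either way round below 0.1 rad and z of short_column_2 in the frame of cradle_short_2 between 0.006 and 0.016 m and angle between short_column_2's own y axis and vertical between 1.5108 and 1.6308 rad)) or ((horizontal distance between short_column_1 and cradle_short_2 below 0.012 m and angle between the y axis of short_column_1 and the y axis of cradle_short_2, either way round below 0.1 rad and z of short_column_1 in the frame of cradle_short_2 between 0.006 and 0.016 m and angle between short_column_1's own y axis and vertical between 1.5108 and 1.6308 rad) and (horizontal distance between short_column_2 and cradle_short_1 below 0.012 m and angle between the y axis of short_column_2 and the y axis of cradle_short_1, either way round below 0.1 rad and z of short_column_2 in the frame of cradle_short_1 between 0.006 and 0.016 m and angle between short_column_2's own y axis and vertical between 1.5108 and 1.6308 rad))) and distance of each of open_column, marker from where it was at the start of the episode below 0.02 m and linear speed of each of long_column_1, long_column_2, short_column_1, short_column_2 below 0.02 m/s); the robot touches nothing.
It fails at once if the column without plugs is moved by more than 20 mm (distance of open_column from where it was at the start of the episode above 0.02 m).
It fails at once if the marker is moved by more than 20 mm (distance of marker from where it was at the start of the episode above 0.02 m).
It also fails if it takes over 102 s, if anything falls off the work surface, if the arm or the gripper's body presses on something with over 40 N, if the wrist force passes 120 N, or if a joint passes its speed limit or range.

## Working session

There is one attempt and no reset: what is moved stays moved. The work goes in short steps, Python scripts to look and compute and a tool call to move; the robot and the scene stay as the last step left them, time stands still between calls to the robot, and variables do not carry over. Pictures are saved under pics/ and viewed, and the job is handed in when it is done.

Besides the shell and the picture viewer there is one more tool, called after "Call:" as name(argument=value, ...), one argument or row to a line, values as JSON. arm_command: Moves the arm, as the interface text tells. Shifts and turns lie within -1 to 1; 1 stands for 0.3 m of shift or 30 degrees of turn. Its arguments: {"type":"object","properties":{"steps":{"type":"array","items":{"type":"object","properties":{"hand":{"type":"number"},"travel":{"type":"array","items":{"type":"number","minimum":-1,"maximum":1}},"rotation":{"type":"array","items":{"type":"number","minimum":-1,"maximum":1}}}}},"grip_force":{"type":"number"}},"required":["steps"]}

```bash
ls; mkdir -p pics
python3 - <<'E'
from plant import ctrl
import cv2,numpy as np
s=ctrl.get_state()
for k in s: print(k,s[k])
for n in("top","side","wrist"):
    p,d=ctrl.read_camera(n); cv2.imwrite(f"pics/{n}0.png",p); print(n,ctrl.camera_params(n))
    np.save(f"pics/{n}0.npy",d)
E
```

```text
pics
time 0.0
qpos [-1.40300374e+00  2.87224413e-01  1.57817861e+00  3.42771866e-06
  1.27855320e+00 -1.50051018e-01]
dq [-0.00152662  0.00025882 -0.00051735 -0.00019441  0.00066466 -0.00013416]
joint_efforts [ 1.46029692e-03 -4.05971789e+01 -2.92630059e+01 -4.76533671e-05
  5.76057384e-03 -1.23283730e-06]
eef_pos [ 0.21084702 -0.6406051   0.25490704]
tcp_rot [-0.11190808  0.69903136 -0.69736011  0.11189558]
contact_force [ 0.93244814  1.34769488 -0.00285572]
wrist_torque [-0.06850744 -0.05533556  0.01267928]
opening 0.9998876537493679
top {'fx': 445.17223736298405, 'fy': 445.17223736298405, 'cx': 325.4016710028836, 'cy': 239.20802108346294, 'extrinsics': array([[ 0.01622884, -0.99867796,  0.04877451,  0.4971503 ],
       [-0.99981623, -0.01670653, -0.00940217, -0.1065033 ],
       [ 0.01020459, -0.04861296, -0.99876556,  0.87696849],
       [ 0.        ,  0.        ,  0.        ,  1.        ]])}
side {'fx': 470.20835504694395, 'fy': 470.20835504694395, 'cx': 314.06179228088405, 'cy': 245.03621117479148, 'extrinsics': array([[-0.93431932, -0.21194618,  0.28657675,  0.26164494],
       [-0.35586589,  0.50917866, -0.78364314,  0.69857462],
       [ 0.0201714 , -0.83415581, -0.55115987,  0.59704698],
       [ 0.        ,  0.        ,  0.        ,  1.        ]])}
wrist {'fx': 339.29013038691016, 'fy': 339.29013038691016, 'cx': 317.8670532191655, 'cy': 235.7836921102294, 'tool_from_camera': array([[-5.30020299e-04,  9.52399433e-01,  3.04852488e-01,
        -7.72927887e-02],
       [ 8.71360974e-05, -3.04852485e-01,  9.52399577e-01,
        -1.17639813e-01],
       [ 9.99999856e-01,  5.31354764e-04,  7.85896356e-05,
         6.37064229e-04],
       [ 0.00000000e+00,  0.00000000e+00,  0.00000000e+00,
         1.00000000e+00]])}
```

View pics/top0.png

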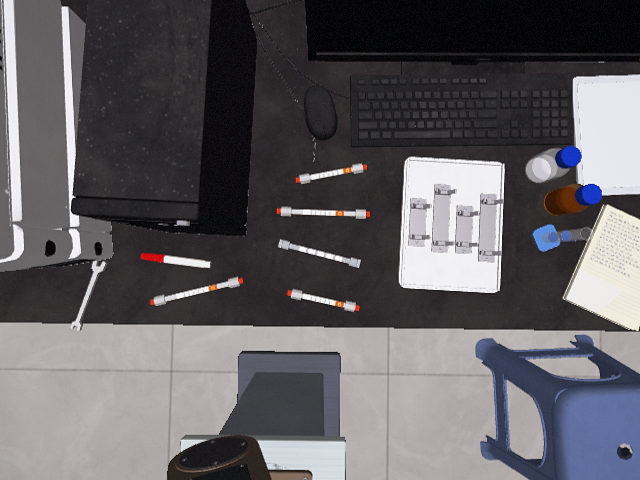

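View pics/side0.png

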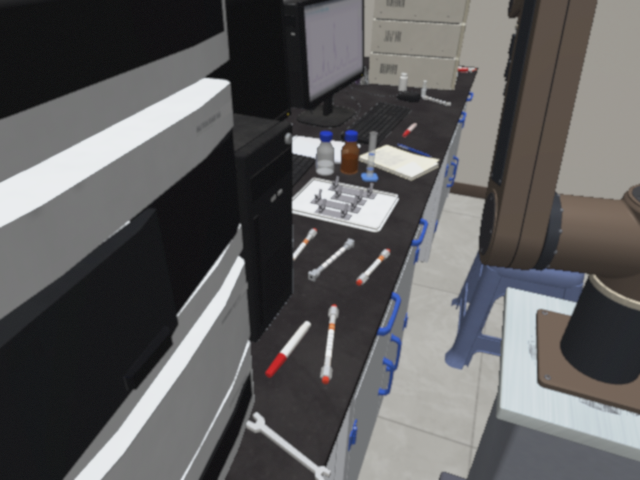

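View pics/wrist0.png

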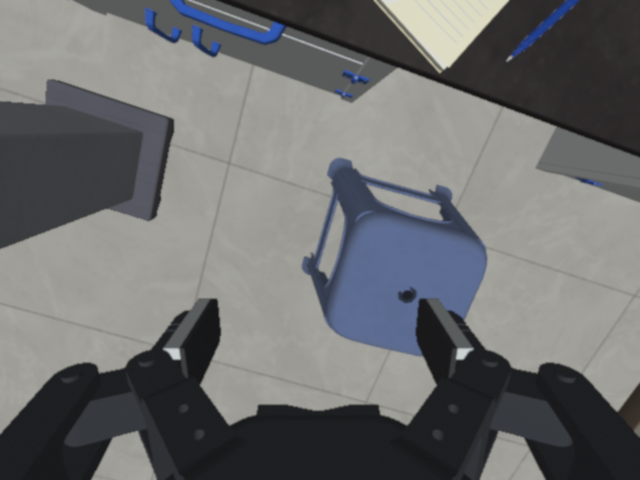

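The top view shows the columns: short at (331,173) and (323,300), long at (323,213) and (196,291), and the unplugged one at (319,253). The marker is at (175,260). The cradles run left to right S (418), L (442), S (464), L (488).

```bash
cat > h.py <<'E'
import numpy as np,cv2
from plant import ctrl
from scipy.spatial.transform import Rotation as R
def cloud(P,d,T=None):
    v,u=np.mgrid[:480,:640]
    c=np.stack([(u-P['cx'])/P['fx']*d,(v-P['cy'])/P['fy']*d,d],-1)
    T=P['extrinsics'] if T is None else T
    return c@T[:3,:3].T+T[:3,3]
E
python3 - <<'E'
from h import *
p,d=ctrl.read_camera("top"); P=ctrl.camera_params("top"); W=cloud(P,d)
print("table z",np.median(W[315:320,250:390,2]), "tray",np.median(W[265:285,415:490,2]))
vis=p.copy()
for t in("long_column_1","short_column_1","open_column","marker","cradle_long_1","cradle_short_1"):
    for m in ctrl.masks_of("top",t):
        r=m['region']; n=r.sum()
        if m['score']<.3: continue
        uv=np.argwhere(r)[:,::-1].astype(np.float32)
        (c,(w,h),a)=cv2.minAreaRect(uv)
        X=W[r]; X=X[d[r]>0]
        C=X[:,:2].mean(0); q=X[:,:2]-C
        ax=np.linalg.svd(q,full_matrices=False)[2][0]; pr=q@ax; 
        mid=C+ax*(pr.max()+pr.min())/2
        print(t,round(m['score'],2),m['at'],n,"rect",np.round([*c,w,h]),"C",C.round(4),"mid",mid.round(4),"len",round(np.ptp(pr),3),"yaw",round(np.degrees(np.arctan2(ax[1],ax[0])),1),"z",np.percentile(X[:,2],[5,50,95]).round(3))
        cs,_=cv2.findContours(r.astype(np.uint8),0,1); cv2.drawContours(vis,cs,-1,(0,255,0),1)
cv2.imwrite("pics/masks.png",cv2.resize(vis[130:320,120:520],(800,380)))
cv2.imwrite("pics/tray.png",cv2.resize(p[150:300,390:520],(650,600*150//120*1//1)[:2] if 0 else (520,600),interpolation=cv2.INTER_CUBIC))
E
```

```text
table z 5.189659276338965e-05 tray 0.004100832204329108
long_column_1 0.81 [323.1, 212.7] 556 rect [323. 213.  92.   8.] C [ 0.5912 -0.1099] mid [ 0.5912 -0.1093] len 0.18 yaw -91.2 z [0.008 0.012 0.016]
long_column_1 0.78 [196.5, 292.8] 528 rect [196. 291.   9.  94.] C [0.4343 0.1336] mid [0.4345 0.1328] len 0.181 yaw 104.7 z [0.008 0.012 0.016]
short_column_1 0.75 [329.0, 175.8] 453 rect [330. 174.   9.  71.] C [ 0.6683 -0.1222] mid [ 0.6683 -0.1225] len 0.138 yaw -78.0 z [0.007 0.013 0.017]
short_column_1 0.59 [321.5, 300.9] 480 rect [323. 300.  73.  10.] C [ 0.4215 -0.1095] mid [ 0.4212 -0.111 ] len 0.14 yaw 78.2 z [0.001 0.012 0.017]
open_column 0.79 [322.2, 251.5] 482 rect [319. 253.  83.   8.] C [ 0.5112 -0.1034] mid [ 0.5113 -0.1031] len 0.16 yaw 76.4 z [0.01  0.013 0.018]
marker 0.66 [177.1, 257.4] 534 rect [176. 260.  71.   8.] C [0.4937 0.1735] mid [0.4939 0.175 ] len 0.135 yaw -96.3 z [0.009 0.014 0.017]
marker 0.49 [440.3, 220.9] 1203 rect [442. 218.  21.  69.] C [ 0.5839 -0.3405] mid [ 0.5855 -0.3406] len 0.138 yaw 177.9 z [0.005 0.008 0.026]
cradle_long_1 0.78 [440.3, 220.4] 1212 rect [443. 218.  22.  69.] C [ 0.585  -0.3408] mid [ 0.5861 -0.3409] len 0.137 yaw 177.2 z [0.005 0.008 0.028]
cradle_long_1 0.57 [486.0, 228.7] 1120 rect [490. 228.  23.  67.] C [ 0.5675 -0.4319] mid [ 0.5684 -0.4319] len 0.134 yaw 177.8 z [0.006 0.009 0.029]
cradle_long_1 0.37 [328.8, 175.9] 444 rect [331. 173.   9.  72.] C [ 0.6682 -0.1226] mid [ 0.6684 -0.1236] len 0.14 yaw -77.9 z [0.008 0.013 0.017]
cradle_short_1 0.85 [461.2, 229.0] 847 rect [466. 230.  22.  48.] C [ 0.5625 -0.3858] mid [ 0.5626 -0.3858] len 0.095 yaw 178.0 z [0.005 0.009 0.031]
cradle_short_1 0.67 [419.2, 224.3] 795 rect [419. 222.  20.  47.] C [ 0.5757 -0.2945] mid [ 0.5761 -0.2946] len 0.093 yaw 177.7 z [0.006 0.009 0.03 ]
```

```bash
ls pics
```

```text
masks.png
side0.npy
side0.png
top0.npy
top0.png
tray.png
wrist0.npy
wrist0.png
```

View pics/masks.png

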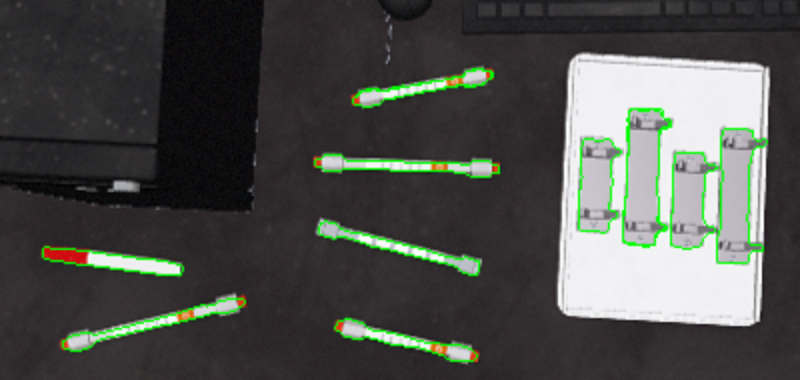

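View pics/tray.png

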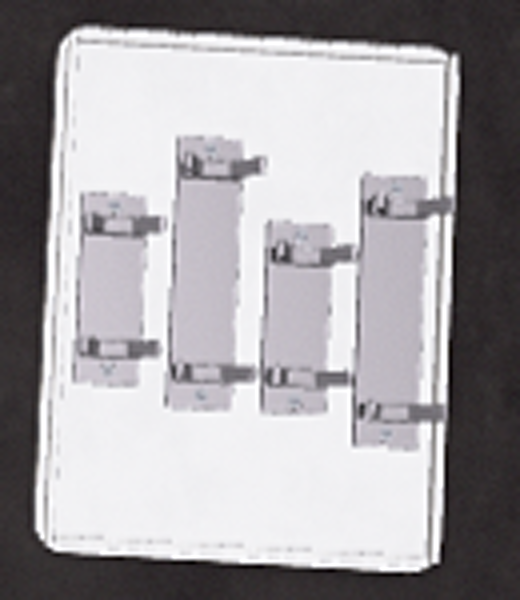

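```bash
cat >> h.py <<'E'
# desired yaw th: column axis direction angle (deg) in plan; tool x along column axis, tool y down
def Rgoal(th):
    t=np.radians(th); x=np.array([np.cos(t),np.sin(t),0]); y=np.array([0,0,-1.]); return np.stack([x,y,np.cross(x,y)],1)
def now():
    s=ctrl.get_state(); return s,np.array(s['eef_pos']),R.from_quat(s['tcp_rot']).as_matrix()
def yawof(M): return np.degrees(np.arctan2(M[1,0],M[0,0]))
def plan(p1,th,n=None,pr=True):
    """rows to target; path straight, turning evenly"""
    s,p,M=now(); G=Rgoal(th); rv=R.from_matrix(G@M.T).as_rotvec()
    d=np.asarray(p1)-p; a=np.degrees(np.linalg.norm(rv))
    k=n or int(max(np.ceil(np.linalg.norm(d)/.058),np.ceil(a/10.2),1))
    print("t",round(s['time'],2),"p",p.round(4),"yaw",yawof(M).round(2),"tilt",np.degrees(np.arccos(-M[2,1])).round(2),"q1,q6",np.round([s['qpos'][0],s['qpos'][5]],2),"open",round(s['opening'],3),"F",np.round(s['contact_force'],1),"rows",k,"turn",round(a,2))
    for i in range(k):
        Mi=R.from_rotvec(rv*i/k).as_matrix()@M
        print((Mi.T@(d/k)/.3).round(3).tolist(),(Mi.T@(rv/k)/np.radians(30)).round(3).tolist())
E
python3 - <<'E'
from h import *
s,p,M=now(); print(M.round(3),yawof(M))
plan([0.5,-0.37,0.27],-2.2); plan([0.5,-0.37,0.27],177.8)
E
```

```text
[[-0.95  -0.     0.312]
 [-0.312  0.    -0.95 ]
 [-0.    -1.    -0.   ]] -161.79120338324554
t 0.5 p [ 0.2109 -0.6412  0.2563] yaw -161.79 tilt 0.01 q1,q6 [-1.4  -0.15] open 1.001 F [ 0.1  0.8 -0.4] rows 16 turn 159.59
[-0.075, -0.003, -0.035] [0.0, -0.332, -0.0]
[-0.08, -0.003, -0.021] [0.0, -0.332, -0.0]
[-0.082, -0.003, -0.007] [0.0, -0.332, -0.0]
[-0.082, -0.003, 0.007] [0.0, -0.332, -0.0]
[-0.08, -0.003, 0.021] [0.0, -0.332, -0.0]
[-0.075, -0.003, 0.035] [0.0, -0.332, -0.0]
[-0.068, -0.003, 0.047] [0.0, -0.332, -0.0]
[-0.059, -0.003, 0.058] [0.0, -0.332, -0.0]
[-0.048, -0.003, 0.067] [0.0, -0.332, -0.0]
[-0.035, -0.003, 0.075] [0.0, -0.332, -0.0]
[-0.022, -0.003, 0.08] [0.0, -0.332, -0.0]
[-0.008, -0.003, 0.082] [0.0, -0.332, -0.0]
[0.007, -0.003, 0.082] [0.0, -0.332, -0.0]
[0.021, -0.003, 0.08] [0.0, -0.332, -0.0]
[0.034, -0.003, 0.075] [0.0, -0.332, -0.0]
[0.047, -0.003, 0.068] [0.0, -0.332, -0.0]
t 0.5 p [ 0.2109 -0.6412  0.2563] yaw -161.79 tilt 0.01 q1,q6 [-1.4  -0.15] open 1.001 F [ 0.1  0.8 -0.4] rows 7 turn 20.41
[-0.171, -0.007, -0.08] [0.0, 0.097, 0.0]
[-0.167, -0.007, -0.088] [0.0, 0.097, 0.0]
[-0.162, -0.007, -0.097] [0.0, 0.097, 0.0]
[-0.157, -0.007, -0.105] [0.0, 0.097, 0.0]
[-0.151, -0.007, -0.113] [0.0, 0.097, 0.0]
[-0.146, -0.007, -0.12] [0.0, 0.097, 0.0]
[-0.139, -0.007, -0.127] [0.0, 0.097, 0.0]
```

Run:
```python
from h import *
plan([0.6,-0.36,0.25],177.8)
```

```text
t 0.5 p [ 0.2109 -0.6412  0.2563] yaw -161.79 tilt 0.01 q1,q6 [-1.4  -0.15] open 1.001 F [ 0.1  0.8 -0.4] rows 9 turn 20.41
[-0.169, 0.002, -0.054] [0.0, 0.076, 0.0]
[-0.167, 0.002, -0.061] [0.0, 0.076, 0.0]
[-0.165, 0.002, -0.067] [0.0, 0.076, 0.0]
[-0.162, 0.002, -0.074] [0.0, 0.076, 0.0]
[-0.159, 0.002, -0.08] [0.0, 0.076, 0.0]
[-0.156, 0.002, -0.086] [0.0, 0.076, 0.0]
[-0.152, 0.002, -0.092] [0.0, 0.076, 0.0]
[-0.148, 0.002, -0.098] [0.0, 0.076, 0.0]
[-0.144, 0.002, -0.104] [0.0, 0.076, 0.0]
```

Call:
arm_command(
  steps=[
    {"hand":0.35,"travel":[-0.17,0,-0.054],"rotation":[0,0.076,0]},
    {"hand":0.35,"travel":[-0.167,0,-0.06],"rotation":[0,0.076,0]},
    {"hand":0.35,"travel":[-0.165,0,-0.067],"rotation":[0,0.076,0]},
    {"hand":0.35,"travel":[-0.162,0,-0.074],"rotation":[0,0.076,0]},
    {"hand":0.35,"travel":[-0.16,0,-0.08],"rotation":[0,0.076,0]},
    {"hand":0.35,"travel":[-0.156,0,-0.086],"rotation":[0,0.076,0]},
    {"hand":0.35,"travel":[-0.152,0,-0.092],"rotation":[0,0.076,0]},
    {"hand":0.35,"travel":[-0.148,0,-0.098],"rotation":[0,0.076,0]},
    {"hand":0.35,"travel":[-0.144,0,-0.104],"rotation":[0,0.076,0]},
    {"hand":0.35,"travel":[0,0,0],"rotation":[0,0,0]},
    {"hand":0.35,"travel":[0,0,0],"rotation":[0,0,0]},
  ],
)

```text
time: 1.88
eef_pos: [0.6142, -0.3557, 0.2572]
tcp_rot: [-0.02, -0.705, 0.708, 0.019]
contact_force: [-1.1, -0.5, -0.2]
opening: 0.352
```

```bash
cat >> h.py <<'E'
def wrist(name):
    s,p,M=now(); pic,d=ctrl.read_camera("wrist"); P=ctrl.camera_params("wrist")
    T=np.eye(4); T[:3,:3]=M; T[:3,3]=p; T=T@P['tool_from_camera']
    cv2.imwrite(f"pics/{name}.png",pic); return pic,d,cloud(P,d,T)
E
python3 - <<'E'
from h import *
plan([0.6,-0.36,0.25],177.8)
p,d,W=wrist("w1")
print("z tray",[np.median(W[v-3:v+3,u-3:u+3,2]).round(4) for v,u in((60,320),(420,320))])
vis=p.copy()
for t in("cradle_long_1","cradle_short_1"):
    for m in ctrl.masks_of("wrist",t):
        if m['score']<.4: continue
        r=m['region']&(d>0); X=W[r]
        st=X[(X[:,2]<.012)]; a,b=cv2.minAreaRect((st[:,:2]*1000).astype(np.float32))[:2],0
        sad=X[X[:,2]>.026]
        print(t,round(m['score'],2),m['at'],"strip rect",np.round(cv2.minAreaRect((st[:,:2]*1000).astype(np.float32))[0],1),np.round(cv2.minAreaRect((st[:,:2]*1000).astype(np.float32))[1:][0],1),cv2.minAreaRect((st[:,:2]*1000).astype(np.float32))[2].__round__(1),"z",np.percentile(X[:,2],[5,50,99]).round(4))
        if len(sad)>5:
            mid=(sad[:,0].max()+sad[:,0].min())/2
            for q in (sad[sad[:,0]>mid],sad[sad[:,0]<=mid]): print("   saddle",len(q),((q.max(0)+q.min(0))/2).round(4),np.ptp(q,axis=0).round(4))
        cs,_=cv2.findContours(m['region'].astype(np.uint8),0,1); cv2.drawContours(vis,cs,-1,(0,255,0),1)
cv2.imwrite("pics/w1m.png",vis)
E
```

```text
t 1.88 p [ 0.6142 -0.3557  0.2572] yaw 176.84 tilt 0.26 q1,q6 [-0.67  0.96] open 0.352 F [-1.1 -0.5 -0.2] rows 1 turn 0.99
[0.047, 0.024, 0.017] [-0.007, -0.032, -0.004]
z tray [np.float64(0.0175), np.float64(0.3107)]
cradle_long_1 0.73 [303.9, 223.9] strip rect [ 585.2 -342.4] [ 35.6 133.7] 89.5 z [0.0068 0.0083 0.0353]
   saddle 132 [ 0.6352 -0.3436  0.0314] [0.0091 0.0384 0.0108]
   saddle 107 [ 0.5361 -0.3401  0.0316] [0.0089 0.0374 0.011 ]
cradle_long_1 0.65 [386.5, 237.0] strip rect [ 567.9 -438.1] [ 42.5 133.8] 87.5 z [0.0067 0.0083 0.0357]
   saddle 133 [ 0.618  -0.4347  0.0318] [0.0091 0.0377 0.0113]
   saddle 104 [ 0.5187 -0.4305  0.0314] [0.0082 0.0367 0.0105]
cradle_short_1 0.88 [265.3, 239.9] strip rect [ 576.3 -294.7] [34.2 94.8] 87.1 z [0.0068 0.0084 0.0357]
   saddle 118 [ 0.6064 -0.2971  0.0316] [0.0098 0.0374 0.0105]
   saddle 108 [ 0.5468 -0.2941  0.0313] [0.009  0.0377 0.0105]
cradle_short_1 0.87 [347.9, 241.1] strip rect [ 563.3 -386.2] [33.4 95.1] 88.2 z [0.0068 0.0084 0.0358]
   saddle 110 [ 0.594  -0.3872  0.0314] [0.0091 0.0365 0.0108]
   saddle 108 [ 0.5344 -0.3851  0.0316] [0.0085 0.0375 0.011 ]
cradle_short_1 0.71 [3.6, 339.6] strip rect [453.   47.7] [10.5 20.1] 74.3 z [0.0042 0.009  0.0139]
```

View pics/w1m.png

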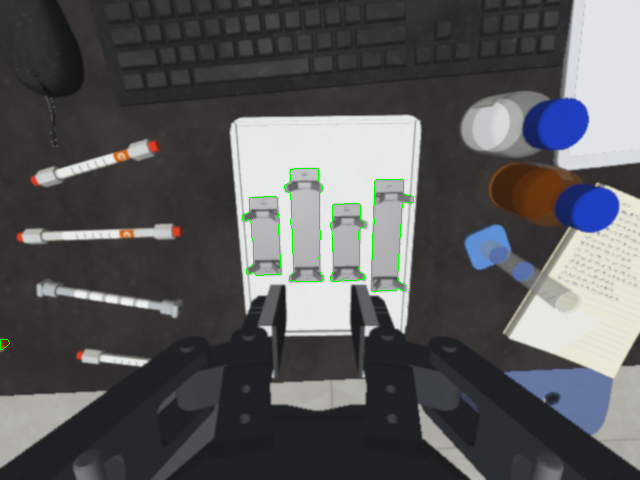

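Run:
```python
from h import *
plan([0.668,-0.1225,0.16],-78,n=11)
```

```text
t 2.02 p [ 0.6135 -0.3565  0.2574] yaw 176.73 tilt 0.26 q1,q6 [-0.67  0.96] open 0.347 F [-0.2 -0.4  0.5] rows 11 turn 105.27
[-0.012, 0.029, -0.072] [-0.001, -0.319, 0.0]
[-0.024, 0.029, -0.069] [-0.001, -0.319, 0.0]
[-0.035, 0.029, -0.064] [-0.001, -0.319, 0.0]
[-0.045, 0.029, -0.057] [-0.001, -0.319, 0.0]
[-0.054, 0.029, -0.049] [-0.001, -0.319, 0.0]
[-0.062, 0.029, -0.039] [-0.001, -0.319, 0.0]
[-0.067, 0.029, -0.028] [-0.001, -0.319, 0.0]
[-0.071, 0.029, -0.017] [-0.001, -0.319, 0.0]
[-0.073, 0.029, -0.005] [-0.001, -0.319, 0.0]
[-0.072, 0.029, 0.008] [-0.001, -0.319, 0.0]
[-0.07, 0.03, 0.019] [-0.001, -0.319, 0.0]
```

Call:
arm_command(
  steps=[
    {"hand":0.35,"travel":[-0.012,0.029,-0.072],"rotation":[0,-0.319,0]},
    {"hand":0.35,"travel":[-0.024,0.029,-0.069],"rotation":[0,-0.319,0]},
    {"hand":0.35,"travel":[-0.035,0.029,-0.064],"rotation":[0,-0.319,0]},
    {"hand":0.35,"travel":[-0.045,0.029,-0.057],"rotation":[0,-0.319,0]},
    {"hand":0.35,"travel":[-0.054,0.029,-0.049],"rotation":[0,-0.319,0]},
    {"hand":0.35,"travel":[-0.062,0.029,-0.039],"rotation":[0,-0.319,0]},
    {"hand":0.35,"travel":[-0.067,0.029,-0.028],"rotation":[0,-0.319,0]},
    {"hand":0.35,"travel":[-0.071,0.029,-0.017],"rotation":[0,-0.319,0]},
    {"hand":0.35,"travel":[-0.073,0.029,-0.005],"rotation":[0,-0.319,0]},
    {"hand":0.35,"travel":[-0.072,0.029,0.008],"rotation":[0,-0.319,0]},
    {"hand":0.35,"travel":[-0.07,0.03,0.019],"rotation":[0,-0.319,0]},
    {"hand":0.35,"travel":[0,0,0],"rotation":[0,0,0]},
    {"hand":0.35,"travel":[0,0,0],"rotation":[0,0,0]},
  ],
)

```text
time: 3.65
eef_pos: [0.6557, -0.1337, 0.1607]
tcp_rot: [0.558, -0.433, 0.44, -0.555]
contact_force: [-0.6, -1.1, -0.2]
opening: 0.35
```

```bash
cat >> h.py <<'E'
def colfit(thing,pic,d,W,near,zr=(.0,.03)):
    for m in ctrl.masks_of("wrist",thing):
        r=m['region']&(d>0); X=W[r]
        if len(X)<50: continue
        if np.linalg.norm(X[:,:2].mean(0)-near)>.06: continue
        rc=cv2.minAreaRect((X[:,:2]*1000).astype(np.float32))
        C=X[:,:2].mean(0); q=X[:,:2]-C
        ax=np.linalg.svd(q,full_matrices=False)[2][0]; ax*=-np.sign(ax[1]); pr=q@ax; n=np.array([-ax[1],ax[0]]); pn=q@n
        mid=C+ax*(pr.max()+pr.min())/2
        # red plugs
        hsv=cv2.cvtColor(pic,cv2.COLOR_BGR2HSV)
        print(thing,round(m['score'],2),m['at'],"C",C.round(4),"mid",mid.round(4),"rect",np.round(rc[0],1),np.round(rc[1],1),"yaw",np.degrees(np.arctan2(ax[1],ax[0])).round(2),"len",np.ptp(pr).round(4),"z",np.percentile(X[:,2],[5,50,98]).round(4))
E
python3 - <<'E'
from h import *
p,d,W=wrist("w2")
colfit("short_column_1",p,d,W,[.668,-.122])
plan([0.668,-0.1225,0.031],-78)
E
```

```text
short_column_1 0.6 [336.8, 202.4] C [ 0.6669 -0.1169] mid [ 0.6684 -0.124 ] rect [ 669.5 -123.7] [ 19.3 141. ] yaw -78.02 len 0.141 z [0.0079 0.0123 0.016 ]
t 3.75 p [ 0.6558 -0.1337  0.1607] yaw -76.21 tilt 0.56 q1,q6 [-0.35 -0.59] open 0.348 F [ 0.3 -0.8 -0.6] rows 3 turn 1.88
[-0.01, 0.144, 0.016] [-0.002, 0.02, 0.006]
[-0.01, 0.144, 0.016] [-0.002, 0.02, 0.006]
[-0.01, 0.144, 0.016] [-0.002, 0.02, 0.006]
```

View pics/w2.png

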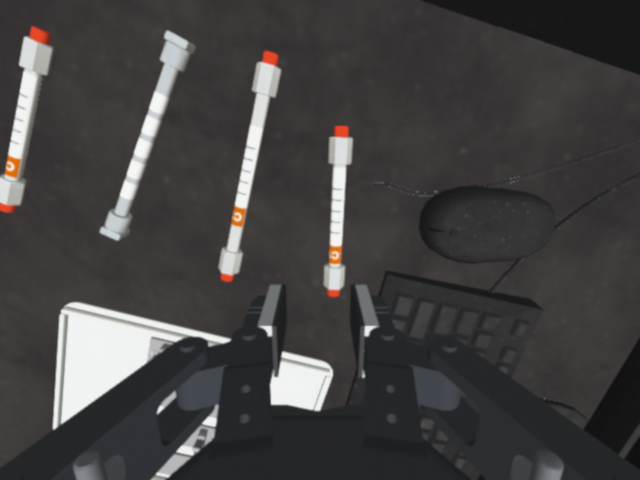

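Run:
```python
from h import *
plan([0.6686,-0.1232,0.07],-78,n=3)
```

```text
t 3.75 p [ 0.6558 -0.1337  0.1607] yaw -76.21 tilt 0.56 q1,q6 [-0.35 -0.59] open 0.348 F [ 0.3 -0.8 -0.6] rows 3 turn 1.88
[-0.009, 0.101, 0.016] [-0.002, 0.02, 0.006]
[-0.009, 0.101, 0.016] [-0.002, 0.02, 0.006]
[-0.009, 0.101, 0.016] [-0.002, 0.02, 0.006]
```

Call:
arm_command(
  steps=[
    {"hand":0.35,"travel":[-0.009,0.1,0.016],"rotation":[0,0.02,0.006]},
    {"hand":0.35,"travel":[-0.009,0.1,0.016],"rotation":[0,0.02,0.006]},
    {"hand":0.35,"travel":[-0.009,0.1,0.016],"rotation":[0,0.02,0.006]},
    {"hand":0.35,"travel":[0,0,0],"rotation":[0,0,0]},
    {"hand":0.35,"travel":[0,0,0],"rotation":[0,0,0]},
  ],
)

```text
time: 4.38
eef_pos: [0.671, -0.1289, 0.0739]
tcp_rot: [-0.545, 0.444, -0.452, 0.549]
contact_force: [0.4, 0.3, 0.2]
opening: 0.349
```

Run:
```python
from h import *
p,d,W=wrist("w3")
plan([0.6686,-0.1232,0.03],-78,n=1)
```

```text
t 4.42 p [ 0.6708 -0.1287  0.0738] yaw -78.64 tilt 0.62 q1,q6 [-0.34 -0.54] open 0.351 F [ 0.1 -0.4 -0.4] rows 1 turn 0.89
[-0.02, 0.146, -0.005] [-0.018, -0.021, 0.009]
```

View pics/w3.png

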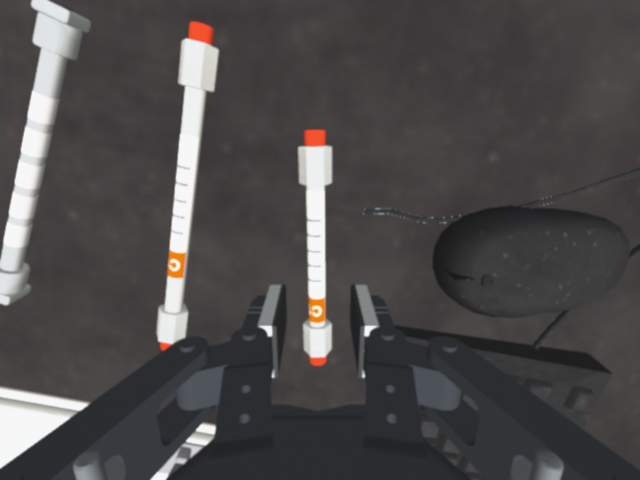

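Call:
arm_command(
  steps=[
    {"hand":0.35,"travel":[-0.012,0.075,-0.003],"rotation":[-0.01,-0.01,0.004]},
    {"hand":0.35,"travel":[-0.012,0.06,-0.003],"rotation":[-0.01,-0.01,0.004]},
    {"hand":0.35,"travel":[0,0,0],"rotation":[0,0,0]},
    {"hand":0.35,"travel":[0,0,0],"rotation":[0,0,0]},
  ],
)

```text
time: 4.92
eef_pos: [0.6685, -0.1222, 0.0326]
tcp_rot: [0.55, -0.444, 0.446, -0.549]
contact_force: [0.5, -0.4, 0.5]
opening: 0.349
```

Run:
```python
from h import *
plan([0.6686,-0.1232,0.029],-78,n=1)
```

```text
t 4.92 p [ 0.6685 -0.1222  0.0326] yaw -78.02 tilt 0.12 q1,q6 [-0.33 -0.54] open 0.349 F [ 0.5 -0.4  0.5] rows 1 turn 0.12
[0.003, 0.012, -0.0] [-0.002, -0.001, 0.004]
```

Call:
arm_command(
  steps=[
    {"hand":0.35,"travel":[0.002,0.013,0],"rotation":[0,0,0]},
    {"hand":0.35,"travel":[0,0,0],"rotation":[0,0,0]},
    {"hand":0,"travel":[0,0,0],"rotation":[0,0,0]},
    {"hand":0,"travel":[0,0,0],"rotation":[0,0,0]},
    {"hand":0,"travel":[0,0,0],"rotation":[0,0,0]},
    {"hand":0,"travel":[0,0,0],"rotation":[0,0,0]},
  ],
  grip_force=50,
)

```text
time: 5.68
eef_pos: [0.6695, -0.1231, 0.0296]
tcp_rot: [-0.549, 0.444, -0.447, 0.55]
contact_force: [0.1, 0.4, -0.2]
opening: 0.091
```

Run:
```python
from h import *
plan([0.6686,-0.1232,0.09],-78)
```

```text
t 5.67 p [ 0.6695 -0.1231  0.0296] yaw -78.02 tilt 0.25 q1,q6 [-0.33 -0.54] open 0.091 F [ 0.1  0.4 -0.2] rows 2 turn 0.25
[0.0, -0.101, -0.001] [-0.003, -0.0, 0.003]
[-0.0, -0.101, -0.001] [-0.003, -0.0, 0.003]
```

Call:
arm_command(
  steps=[
    {"hand":0,"travel":[0,-0.1,0],"rotation":[0,0,0]},
    {"hand":0,"travel":[0,-0.1,0],"rotation":[0,0,0]},
    {"hand":0,"travel":[0,0,0],"rotation":[0,0,0]},
  ],
)

```text
time: 6.05
eef_pos: [0.6678, -0.1225, 0.0887]
tcp_rot: [0.55, -0.445, 0.445, -0.549]
contact_force: [-0.1, -0.1, -1.5]
opening: 0.091
```

Run:
```python
from h import *
p,d,W=wrist("w4")
colfit("short_column_1",p,d,W,[.669,-.123])
plan([0.6686,-0.1232,0.09],-78)
p,d=ctrl.read_camera("side"); cv2.imwrite("pics/s4.png",p)
```

```text
short_column_1 0.86 [317.9, 249.6] C [ 0.6635 -0.1053] mid [ 0.6701 -0.1368] rect [ 668.9 -136.9] [ 26.6 168.8] yaw -78.02 len 0.1689 z [0.0678 0.0715 0.0753]
t 6.15 p [ 0.6656 -0.1219  0.0851] yaw -78.03 tilt 0.39 q1,q6 [-0.33 -0.54] open 0.086 F [ 0.5  0.5 -2.8] rows 1 turn 0.39
[0.006, -0.016, 0.009] [0.012, -0.001, -0.004]
```

View pics/w4.png

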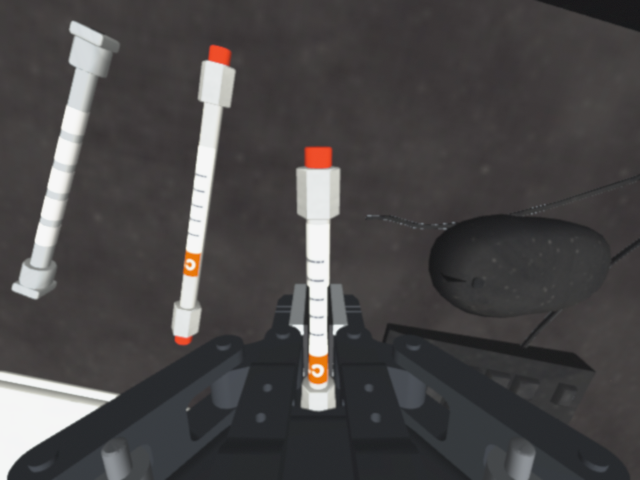

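View pics/s4.png

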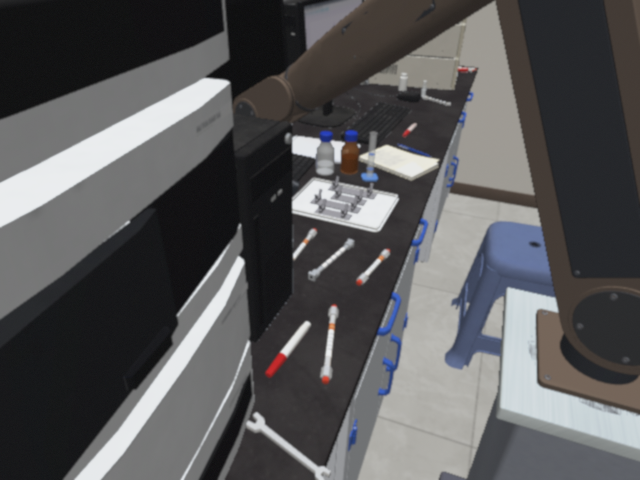

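Run:
```python
from h import *
plan([0.5766,-0.2956,0.11],177.8,n=11)
```

```text
t 6.2 p [ 0.6651 -0.1217  0.0843] yaw -78.03 tilt 0.48 q1,q6 [-0.33 -0.54] open 0.085 F [-0.8 -0.5 -2. ] rows 11 turn 104.17
[0.046, -0.008, -0.037] [0.001, 0.316, 0.001]
[0.051, -0.008, -0.029] [0.001, 0.316, 0.001]
[0.056, -0.008, -0.02] [0.001, 0.316, 0.001]
[0.058, -0.008, -0.011] [0.001, 0.316, 0.001]
[0.059, -0.008, -0.001] [0.001, 0.316, 0.001]
[0.059, -0.008, 0.009] [0.001, 0.316, 0.001]
[0.056, -0.008, 0.018] [0.001, 0.316, 0.001]
[0.053, -0.008, 0.027] [0.001, 0.316, 0.001]
[0.047, -0.008, 0.035] [0.001, 0.316, 0.001]
[0.041, -0.008, 0.043] [0.001, 0.316, 0.001]
[0.033, -0.008, 0.049] [0.001, 0.316, 0.001]
```

Call:
arm_command(
  steps=[
    {"hand":0,"travel":[0.046,-0.02,-0.037],"rotation":[0,0.316,0]},
    {"hand":0,"travel":[0.051,-0.02,-0.029],"rotation":[0,0.316,0]},
    {"hand":0,"travel":[0.056,-0.01,-0.02],"rotation":[0,0.316,0]},
    {"hand":0,"travel":[0.058,-0.01,-0.011],"rotation":[0,0.316,0]},
    {"hand":0,"travel":[0.059,-0.008,0],"rotation":[0,0.316,0]},
    {"hand":0,"travel":[0.059,-0.008,0.009],"rotation":[0,0.316,0]},
    {"hand":0,"travel":[0.056,-0.008,0.018],"rotation":[0,0.316,0]},
    {"hand":0,"travel":[0.053,-0.008,0.027],"rotation":[0,0.316,0]},
    {"hand":0,"travel":[0.047,-0.008,0.035],"rotation":[0,0.316,0]},
    {"hand":0,"travel":[0.041,-0.008,0.043],"rotation":[0,0.316,0]},
    {"hand":0,"travel":[0.033,-0.008,0.049],"rotation":[0,0.316,0]},
    {"hand":0,"travel":[0,0,0],"rotation":[0,0,0]},
    {"hand":0,"travel":[0,0,0],"rotation":[0,0,0]},
  ],
  grip_force=80,
)

```text
time: 7.82
eef_pos: [0.5568, -0.2908, 0.0915]
tcp_rot: [0.017, 0.714, -0.698, -0.051]
contact_force: [0.3, 0.5, -1.4]
opening: 0.072
```

Run:
```python
from h import *
p,d,W=wrist("w5")
colfit("short_column_1",p,d,W,[.577,-.296])
plan([0.5766,-0.2956,0.075],177.8,n=2)
```

```text
short_column_1 0.65 [317.8, 239.5] C [ 0.5763 -0.293 ] mid [ 0.5624 -0.2917] rect [ 562.6 -290.3] [ 25.6 127.6] yaw -5.56 len 0.1276 z [0.068  0.0738 0.0799]
t 7.92 p [ 0.557  -0.2908  0.0919] yaw 174.47 tilt 3.01 q1,q6 [-0.64  1.03] open 0.073 F [-0.6 -0.  -1.9] rows 2 turn 4.5
[-0.035, 0.026, 0.005] [0.019, -0.056, 0.046]
[-0.034, 0.027, 0.006] [0.019, -0.056, 0.046]
```

View pics/w5.png

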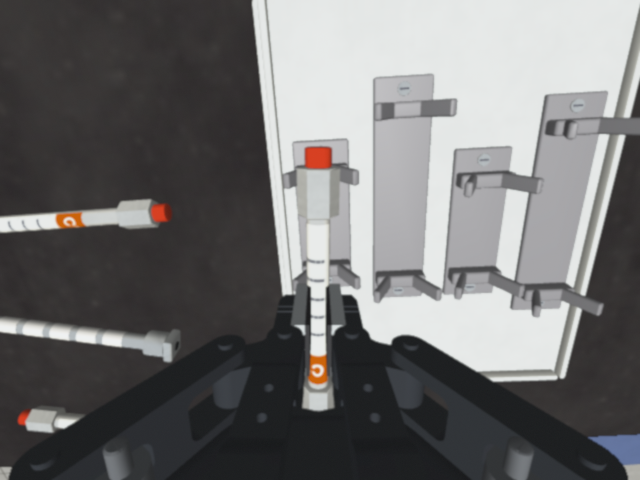

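Call:
arm_command(
  steps=[
    {"hand":0,"travel":[-0.035,0.01,0.005],"rotation":[0.019,-0.056,0.046]},
    {"hand":0,"travel":[-0.034,0.01,0.006],"rotation":[0.019,-0.056,0.046]},
    {"hand":0,"travel":[0,0,0],"rotation":[0,0,0]},
    {"hand":0,"travel":[0,0,0],"rotation":[0,0,0]},
  ],
)

```text
time: 8.43
eef_pos: [0.5796, -0.2945, 0.0843]
tcp_rot: [-0.012, -0.707, 0.707, 0.01]
contact_force: [-0.8, -0.3, -0.9]
opening: 0.078
```

Run:
```python
from h import *
plan([0.5766,-0.2956,0.06],177.8,n=1)
```

```text
t 8.43 p [ 0.5796 -0.2945  0.0843] yaw 178.27 tilt 0.19 q1,q6 [-0.63  0.97] open 0.078 F [-0.8 -0.3 -0.9] rows 1 turn 0.51
[0.01, 0.081, 0.004] [-0.002, 0.016, -0.006]
```

Call:
arm_command(
  steps=[
    {"hand":0,"travel":[0.01,0.04,0.003],"rotation":[0,0.016,0]},
    {"hand":0,"travel":[0,0.04,0],"rotation":[0,0,0]},
    {"hand":0,"travel":[0,0.03,0],"rotation":[0,0,0]},
    {"hand":0,"travel":[0,0,0],"rotation":[0,0,0]},
    {"hand":0,"travel":[0,0,0],"rotation":[0,0,0]},
  ],
)

```text
time: 9.05
eef_pos: [0.5755, -0.2952, 0.048]
tcp_rot: [0.014, 0.707, -0.707, -0.013]
contact_force: [-0.0, -1.0, -1.8]
opening: 0.075
```

Run:
```python
from h import *
p,d,W=wrist("w6")
plan([0.5766,-0.2956,0.045],177.8,n=1)
```

```text
t 9.1 p [ 0.5754 -0.2951  0.048 ] yaw 177.74 tilt 0.07 q1,q6 [-0.63  0.98] open 0.077 F [-0.5 -0.  -1.8] rows 1 turn 0.1
[-0.004, 0.01, 0.001] [0.001, -0.002, -0.002]
```

View pics/w6.png

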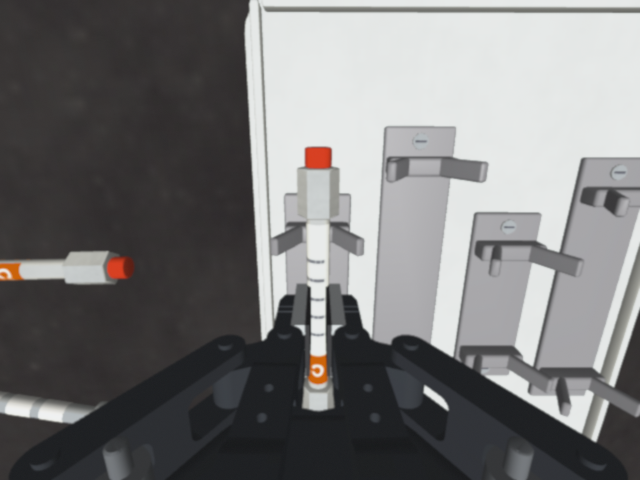

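Call:
arm_command(
  steps=[
    {"hand":0,"travel":[-0.003,0.012,0],"rotation":[0,0,0]},
    {"hand":0,"travel":[0,0,0],"rotation":[0,0,0]},
    {"hand":0.22,"travel":[0,0,0],"rotation":[0,0,0]},
    {"hand":0.22,"travel":[0,0,0],"rotation":[0,0,0]},
    {"hand":0.22,"travel":[0,0,0],"rotation":[0,0,0]},
    {"hand":0.22,"travel":[0,-0.08,0],"rotation":[0,0,0]},
    {"hand":0.22,"travel":[0,-0.15,0],"rotation":[0,0,0]},
    {"hand":0.22,"travel":[0,0,0],"rotation":[0,0,0]},
  ],
)

```text
time: 10.1
eef_pos: [0.5777, -0.296, 0.1172]
tcp_rot: [-0.016, -0.706, 0.708, 0.012]
contact_force: [0.9, -1.0, 0.7]
opening: 0.222
```

Run:
```python
from h import *
p,d,W=wrist("w7")
colfit("short_column_1",p,d,W,[.577,-.296])
plan([0.591,-0.1095,0.12],-91.2,n=10)
```

```text
short_column_1 0.67 [316.2, 234.5] C [ 0.5837 -0.2966] mid [ 0.5678 -0.296 ] rect [ 567.8 -296.1] [ 18.7 159.2] yaw -2.2 len 0.1592 z [0.0237 0.0277 0.0315]
t 10.2 p [ 0.5751 -0.2942  0.1123] yaw 177.73 tilt 0.21 q1,q6 [-0.63  0.98] open 0.22 F [-0.3 -0.1  0.8] rows 10 turn 91.07
[-0.003, -0.002, -0.062] [0.001, -0.304, -0.0]
[-0.013, -0.002, -0.061] [0.001, -0.304, -0.0]
[-0.022, -0.002, -0.058] [0.001, -0.304, -0.0]
[-0.031, -0.002, -0.054] [0.001, -0.304, -0.0]
[-0.039, -0.002, -0.048] [0.001, -0.304, -0.0]
[-0.046, -0.003, -0.041] [0.001, -0.304, -0.0]
[-0.052, -0.003, -0.033] [0.001, -0.304, -0.0]
[-0.057, -0.003, -0.025] [0.001, -0.304, -0.0]
[-0.06, -0.003, -0.015] [0.001, -0.304, -0.0]
[-0.062, -0.003, -0.006] [0.001, -0.304, -0.0]
```

View pics/w7.png

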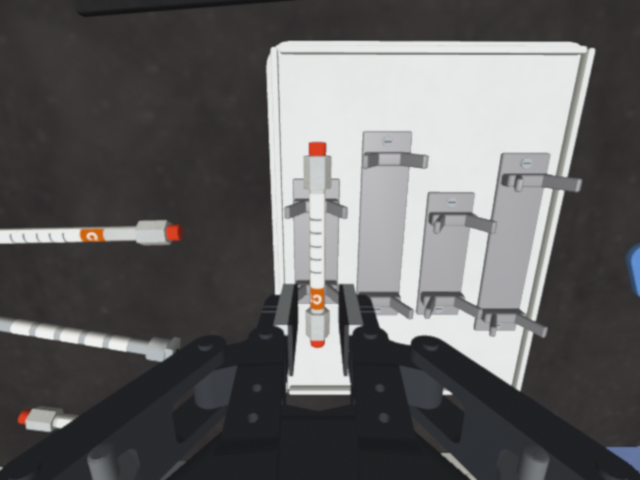

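Call:
arm_command(
  steps=[
    {"hand":0.3,"travel":[-0.003,-0.002,-0.062],"rotation":[0,-0.304,0]},
    {"hand":0.3,"travel":[-0.013,-0.002,-0.061],"rotation":[0,-0.304,0]},
    {"hand":0.3,"travel":[-0.022,-0.002,-0.058],"rotation":[0,-0.304,0]},
    {"hand":0.3,"travel":[-0.031,-0.002,-0.054],"rotation":[0,-0.304,0]},
    {"hand":0.3,"travel":[-0.039,-0.002,-0.048],"rotation":[0,-0.304,0]},
    {"hand":0.3,"travel":[-0.046,-0.002,-0.041],"rotation":[0,-0.304,0]},
    {"hand":0.3,"travel":[-0.052,-0.002,-0.033],"rotation":[0,-0.304,0]},
    {"hand":0.3,"travel":[-0.057,-0.002,-0.025],"rotation":[0,-0.304,0]},
    {"hand":0.3,"travel":[-0.06,-0.002,-0.015],"rotation":[0,-0.304,0]},
    {"hand":0.3,"travel":[-0.062,-0.002,-0.006],"rotation":[0,-0.304,0]},
    {"hand":0.3,"travel":[0,0,0],"rotation":[0,0,0]},
    {"hand":0.3,"travel":[0,0,0],"rotation":[0,0,0]},
  ],
)

```text
time: 11.7
eef_pos: [0.5742, -0.0978, 0.0967]
tcp_rot: [0.511, -0.507, 0.478, -0.503]
contact_force: [0.2, 0.4, 0.1]
opening: 0.296
```

Run:
```python
from h import *
p,d,W=wrist("w8")
colfit("long_column_1",p,d,W,[.591,-.11])
plan([0.591,-0.1095,0.06],-91.2,n=2)
```

```text
long_column_1 0.89 [352.4, 231.6] C [ 0.5908 -0.0922] mid [ 0.5903 -0.1095] rect [ 591.3 -109.5] [180.9  17.4] yaw -91.52 len 0.1809 z [0.0092 0.0123 0.0161]
t 11.8 p [ 0.5743 -0.098   0.097 ] yaw -88.35 tilt 2.47 q1,q6 [-0.35 -0.38] open 0.298 F [1.1 0.  0.8] rows 2 turn 3.79
[0.021, 0.06, 0.03] [0.036, 0.048, -0.02]
[0.02, 0.061, 0.029] [0.036, 0.048, -0.02]
```

View pics/w8.png

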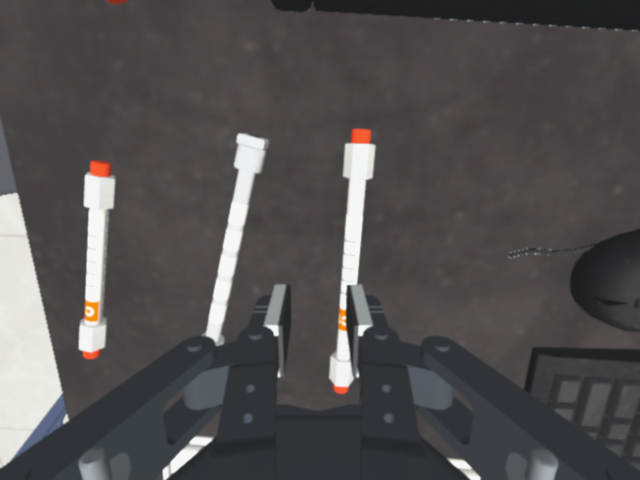

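Call:
arm_command(
  steps=[
    {"hand":0.3,"travel":[0.021,0.02,0.03],"rotation":[0.036,0.048,-0.02]},
    {"hand":0.3,"travel":[0.02,0.04,0.029],"rotation":[0.036,0.048,-0.02]},
    {"hand":0.3,"travel":[0,0,0],"rotation":[0,0,0]},
    {"hand":0.3,"travel":[0,0,0],"rotation":[0,0,0]},
  ],
)

```text
time: 12.3
eef_pos: [0.5934, -0.1129, 0.0775]
tcp_rot: [0.492, -0.506, 0.509, -0.493]
contact_force: [0.4, -0.3, 0.6]
opening: 0.303
```

Run:
```python
from h import *
plan([0.5912,-0.1095,0.0295],-91.4,n=2)
```

```text
t 12.3 p [ 0.5934 -0.1129  0.0775] yaw -91.68 tilt 0.25 q1,q6 [-0.36 -0.33] open 0.303 F [ 0.4 -0.3  0.6] rows 2 turn 0.38
[-0.006, 0.08, -0.004] [-0.003, -0.005, 0.002]
[-0.006, 0.08, -0.004] [-0.003, -0.005, 0.002]
```

Call:
arm_command(
  steps=[
    {"hand":0.3,"travel":[-0.006,0.08,-0.003],"rotation":[0,0,0]},
    {"hand":0.3,"travel":[-0.004,0.05,-0.003],"rotation":[0,0,0]},
    {"hand":0.3,"travel":[0,0.02,0],"rotation":[0,0,0]},
    {"hand":0.3,"travel":[0,0,0],"rotation":[0,0,0]},
  ],
)

```text
time: 12.8
eef_pos: [0.5931, -0.1106, 0.0332]
tcp_rot: [0.492, -0.505, 0.51, -0.493]
contact_force: [0.2, -0.2, -0.8]
opening: 0.304
```

Run:
```python
from h import *
plan([0.5912,-0.1095,0.0295],-91.4,n=1)
```

```text
t 12.8 p [ 0.5931 -0.1106  0.0332] yaw -91.71 tilt 0.44 q1,q6 [-0.35 -0.32] open 0.304 F [ 0.2 -0.2 -0.8] rows 1 turn 0.54
[-0.004, 0.012, -0.007] [-0.013, -0.01, 0.007]
```

Close, then lift and start turning once clear.

Call:
arm_command(
  steps=[
    {"hand":0.3,"travel":[-0.004,0.014,-0.006],"rotation":[-0.01,-0.01,0.007]},
    {"hand":0.3,"travel":[0,0,0],"rotation":[0,0,0]},
    {"hand":0,"travel":[0,0,0],"rotation":[0,0,0]},
    {"hand":0,"travel":[0,0,0],"rotation":[0,0,0]},
    {"hand":0,"travel":[0,0,0],"rotation":[0,0,0]},
    {"hand":0,"travel":[0,0,0],"rotation":[0,0,0]},
  ],
)

```text
time: 13.55
eef_pos: [0.5925, -0.1097, 0.0306]
tcp_rot: [0.493, -0.505, 0.507, -0.495]
contact_force: [-0.5, 1.2, -0.7]
opening: 0.078
```

Run:
```python
from h import *
plan([0.5912,-0.1095,0.12],-91.4,n=2)
```

```text
t 13.55 p [ 0.5925 -0.1097  0.0306] yaw -91.39 tilt 0.27 q1,q6 [-0.35 -0.33] open 0.078 F [-0.5  1.2 -0.7] rows 2 turn 0.27
[-0.0, -0.149, -0.002] [-0.004, 0.0, 0.001]
[-0.0, -0.149, -0.002] [-0.004, 0.0, 0.001]
```

Call:
arm_command(
  steps=[
    {"hand":0,"travel":[0,-0.1,0],"rotation":[0,0,0]},
    {"hand":0,"travel":[0,-0.1,0],"rotation":[0,0,0]},
    {"hand":0,"travel":[0,-0.1,0],"rotation":[0,0,0]},
    {"hand":0,"travel":[0,0,0],"rotation":[0,0,0]},
  ],
)

```text
time: 14.05
eef_pos: [0.5905, -0.1091, 0.1203]
tcp_rot: [-0.494, 0.506, -0.506, 0.494]
contact_force: [0.5, 0.2, -1.7]
opening: 0.076
```

Run:
```python
from h import *
p,d,W=wrist("w9")
plan([0.5857,-0.3417,0.12],177.8,n=11)
```

```text
t 14.1 p [ 0.5891 -0.1086  0.1182] yaw -91.4 tilt 0.27 q1,q6 [-0.35 -0.33] open 0.077 F [-0.8  0.3 -2. ] rows 11 turn 90.8
[0.071, -0.001, 0.001] [0.001, 0.275, 0.0]
[0.07, -0.001, 0.011] [0.001, 0.275, 0.0]
[0.068, -0.001, 0.021] [0.001, 0.275, 0.0]
[0.064, -0.001, 0.03] [0.001, 0.275, 0.0]
[0.059, -0.001, 0.039] [0.001, 0.275, 0.0]
[0.053, -0.001, 0.047] [0.001, 0.275, 0.0]
[0.045, -0.001, 0.054] [0.001, 0.275, 0.0]
[0.037, -0.001, 0.06] [0.001, 0.275, 0.0]
[0.028, -0.001, 0.065] [0.001, 0.275, 0.0]
[0.018, -0.001, 0.068] [0.001, 0.275, 0.0]
[0.008, -0.001, 0.07] [0.001, 0.275, 0.0]
```

View pics/w9.png

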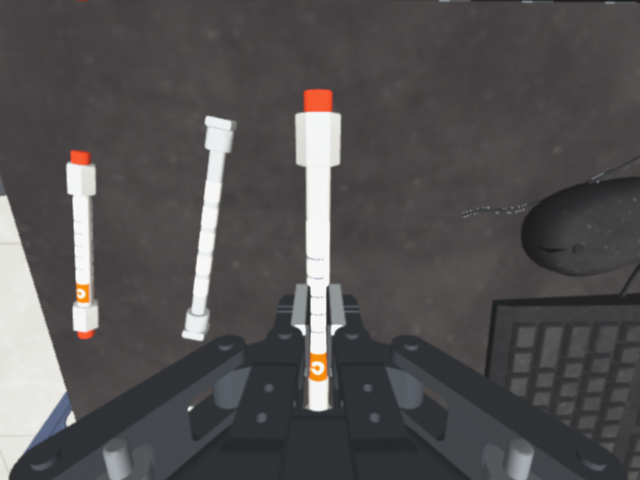

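Call:
arm_command(
  steps=[
    {"hand":0,"travel":[0.071,-0.008,0],"rotation":[0,0.275,0]},
    {"hand":0,"travel":[0.07,-0.008,0.011],"rotation":[0,0.275,0]},
    {"hand":0,"travel":[0.068,-0.008,0.021],"rotation":[0,0.275,0]},
    {"hand":0,"travel":[0.064,-0.008,0.03],"rotation":[0,0.275,0]},
    {"hand":0,"travel":[0.059,-0.008,0.039],"rotation":[0,0.275,0]},
    {"hand":0,"travel":[0.053,-0.008,0.047],"rotation":[0,0.275,0]},
    {"hand":0,"travel":[0.045,-0.006,0.054],"rotation":[0,0.275,0]},
    {"hand":0,"travel":[0.037,-0.006,0.06],"rotation":[0,0.275,0]},
    {"hand":0,"travel":[0.028,-0.005,0.065],"rotation":[0,0.275,0]},
    {"hand":0,"travel":[0.018,-0.005,0.068],"rotation":[0,0.275,0]},
    {"hand":0,"travel":[0.008,-0.005,0.07],"rotation":[0,0.275,0]},
    {"hand":0,"travel":[0,0,0],"rotation":[0,0,0]},
    {"hand":0,"travel":[0,0,0],"rotation":[0,0,0]},
  ],
)

```text
time: 15.72
eef_pos: [0.5643, -0.3386, 0.1021]
tcp_rot: [0.012, 0.717, -0.695, -0.049]
contact_force: [-0.7, 0.4, -2.8]
opening: 0.074
```

Run:
```python
from h import *
plan([0.5857,-0.3417,0.085],177.8,n=2)
```

```text
t 15.72 p [ 0.5643 -0.3386  0.1021] yaw 175.07 tilt 3.43 q1,q6 [-0.69  0.97] open 0.074 F [-0.7  0.4 -2.8] rows 2 turn 4.41
[-0.037, 0.026, 0.003] [0.028, -0.046, 0.05]
[-0.037, 0.027, 0.003] [0.028, -0.046, 0.05]
```

Call:
arm_command(
  steps=[
    {"hand":0,"travel":[-0.034,0.02,0.003],"rotation":[0.028,-0.046,0.05]},
    {"hand":0,"travel":[-0.034,0.02,0.003],"rotation":[0.028,-0.046,0.05]},
    {"hand":0,"travel":[0,0,0],"rotation":[0,0,0]},
    {"hand":0,"travel":[0,0,0],"rotation":[0,0,0]},
  ],
)

```text
time: 16.23
eef_pos: [0.5835, -0.3368, 0.086]
tcp_rot: [0.009, 0.708, -0.706, -0.011]
contact_force: [-0.7, 0.3, -0.8]
opening: 0.074
```

Run:
```python
from h import *
plan([0.5857,-0.3417,0.049],177.8,n=2)
```

```text
t 16.23 p [ 0.5835 -0.3368  0.086 ] yaw 178.35 tilt 0.29 q1,q6 [-0.67  0.92] open 0.074 F [-0.7  0.3 -0.8] rows 2 turn 0.63
[-0.004, 0.062, 0.008] [0.003, 0.009, 0.003]
[-0.004, 0.062, 0.008] [0.003, 0.009, 0.003]
```

Call:
arm_command(
  steps=[
    {"hand":0,"travel":[-0.004,0.04,0.008],"rotation":[0,0.009,0]},
    {"hand":0,"travel":[-0.004,0.04,0.008],"rotation":[0,0.009,0]},
    {"hand":0,"travel":[0,0.04,0],"rotation":[0,0,0]},
    {"hand":0,"travel":[0,0,0],"rotation":[0,0,0]},
    {"hand":0,"travel":[0,0,0],"rotation":[0,0,0]},
  ],
)

```text
time: 16.85
eef_pos: [0.585, -0.3415, 0.0467]
tcp_rot: [0.012, 0.709, -0.705, -0.016]
contact_force: [0.7, 0.7, -1.8]
opening: 0.073
```

Run:
```python
from h import *
p,d,W=wrist("w10")
plan([0.5857,-0.3417,0.0455],177.8,n=1)
```

```text
t 16.9 p [ 0.5848 -0.3413  0.0466] yaw 177.78 tilt 0.43 q1,q6 [-0.68  0.93] open 0.077 F [-0.9 -0.4 -2. ] rows 1 turn 0.43
[-0.003, 0.004, 0.001] [0.01, -0.001, 0.011]
```

View pics/w10.png

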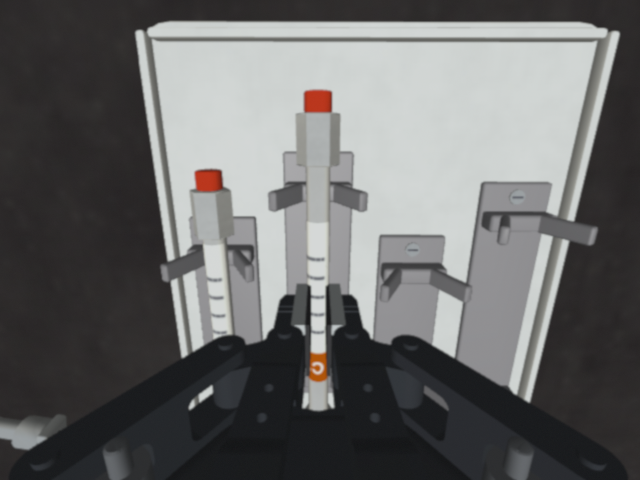

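Call:
arm_command(
  steps=[
    {"hand":0,"travel":[-0.003,0.005,0],"rotation":[0.01,0,0.01]},
    {"hand":0,"travel":[0,0,0],"rotation":[0,0,0]},
    {"hand":0.2,"travel":[0,0,0],"rotation":[0,0,0]},
    {"hand":0.2,"travel":[0,0,0],"rotation":[0,0,0]},
    {"hand":0.2,"travel":[0,0,0],"rotation":[0,0,0]},
    {"hand":0.2,"travel":[0,-0.08,0],"rotation":[0,0,0]},
    {"hand":0.2,"travel":[0,-0.15,0],"rotation":[0,0,0]},
    {"hand":0.2,"travel":[0,0,0],"rotation":[0,0,0]},
  ],
)

```text
time: 17.9
eef_pos: [0.5878, -0.3428, 0.1225]
tcp_rot: [-0.016, -0.705, 0.709, 0.012]
contact_force: [0.6, -0.4, 0.9]
opening: 0.2
```

Run:
```python
from h import *
p,d,W=wrist("w11")
colfit("long_column_1",p,d,W,[.586,-.341])
plan([0.43,-0.115,0.15],-101.5,n=11)
```

```text
long_column_1 0.64 [317.5, 225.5] C [ 0.5983 -0.3429] mid [ 0.5874 -0.3425] rect [ 587.5 -342. ] [ 18.8 183.7] yaw -2.1 len 0.1837 z [0.0231 0.0276 0.0313]
t 18.0 p [ 0.5854 -0.341   0.1174] yaw 177.78 tilt 0.05 q1,q6 [-0.68  0.93] open 0.204 F [-0.1 -0.4 -0.9] rows 11 turn 80.72
[0.05, -0.01, -0.067] [0.0, -0.245, 0.0]
[0.041, -0.01, -0.072] [0.0, -0.245, 0.0]
[0.031, -0.01, -0.077] [0.0, -0.245, 0.0]
[0.021, -0.01, -0.08] [0.0, -0.245, 0.0]
[0.011, -0.01, -0.082] [0.0, -0.245, 0.0]
[0.0, -0.01, -0.083] [0.0, -0.245, 0.0]
[-0.011, -0.01, -0.082] [0.0, -0.245, 0.0]
[-0.021, -0.01, -0.08] [0.0, -0.245, 0.0]
[-0.031, -0.01, -0.077] [0.0, -0.245, 0.0]
[-0.041, -0.01, -0.072] [0.0, -0.245, 0.0]
[-0.05, -0.01, -0.067] [0.0, -0.245, 0.0]
```

View pics/w11.png

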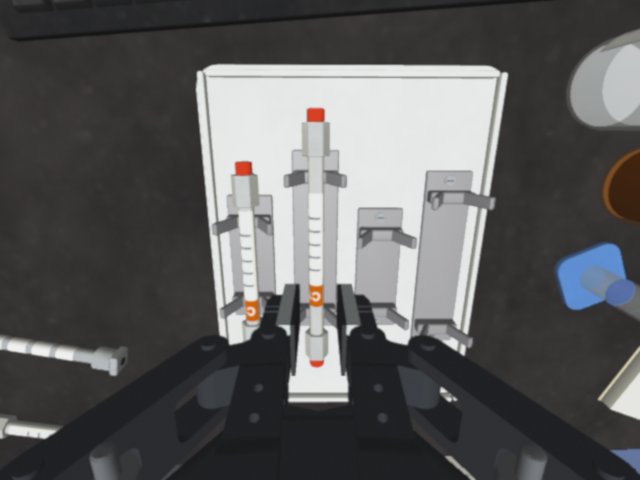

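Seated: mid (0.587,-0.342), top z 0.0276. On to the second short column at (0.421,-0.111).

Call:
arm_command(
  steps=[
    {"hand":0.3,"travel":[0.05,-0.01,-0.067],"rotation":[0,-0.245,0]},
    {"hand":0.3,"travel":[0.041,-0.01,-0.072],"rotation":[0,-0.245,0]},
    {"hand":0.3,"travel":[0.031,-0.01,-0.077],"rotation":[0,-0.245,0]},
    {"hand":0.3,"travel":[0.021,-0.01,-0.08],"rotation":[0,-0.245,0]},
    {"hand":0.3,"travel":[0.011,-0.01,-0.082],"rotation":[0,-0.245,0]},
    {"hand":0.3,"travel":[0,-0.01,-0.083],"rotation":[0,-0.245,0]},
    {"hand":0.3,"travel":[-0.011,-0.01,-0.082],"rotation":[0,-0.245,0]},
    {"hand":0.3,"travel":[-0.021,-0.01,-0.08],"rotation":[0,-0.245,0]},
    {"hand":0.3,"travel":[-0.031,-0.01,-0.077],"rotation":[0,-0.245,0]},
    {"hand":0.3,"travel":[-0.041,-0.01,-0.072],"rotation":[0,-0.245,0]},
    {"hand":0.3,"travel":[-0.05,-0.01,-0.067],"rotation":[0,-0.245,0]},
    {"hand":0.3,"travel":[0,0,0],"rotation":[0,0,0]},
    {"hand":0.3,"travel":[0,0,0],"rotation":[0,0,0]},
  ],
)

```text
time: 19.62
eef_pos: [0.4113, -0.1065, 0.1407]
tcp_rot: [-0.463, 0.547, -0.527, 0.457]
contact_force: [0.0, -0.4, -0.4]
opening: 0.297
```

Run:
```python
from h import *
p,d,W=wrist("w12")
colfit("short_column_1",p,d,W,[.421,-.111])
plan([0.4212,-0.111,0.08],-101.8,n=2)
```

```text
short_column_1 0.81 [333.0, 227.1] C [ 0.4215 -0.1057] mid [ 0.4201 -0.1124] rect [ 420.4 -112.5] [142.3  18.2] yaw -101.59 len 0.1423 z [0.0084 0.0124 0.0161]
t 19.73 p [ 0.4114 -0.1067  0.1407] yaw -98.85 tilt 1.75 q1,q6 [-0.49 -0.34] open 0.303 F [-1.1  0.2 -0.4] rows 2 turn 3.44
[0.006, 0.101, 0.02] [0.027, 0.049, -0.011]
[0.005, 0.101, 0.019] [0.027, 0.049, -0.011]
```

View pics/w12.png

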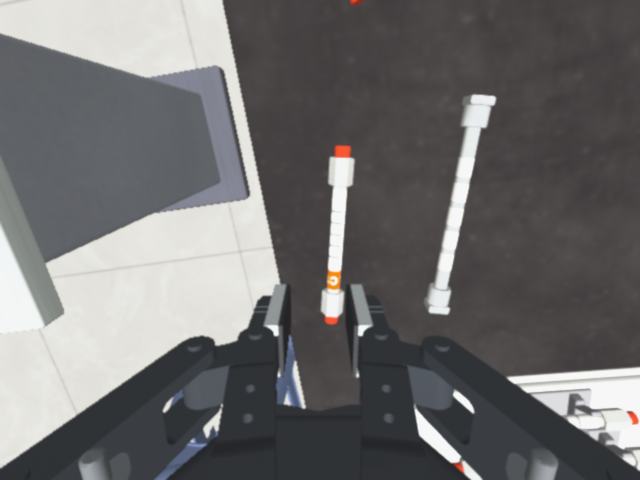

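Call:
arm_command(
  steps=[
    {"hand":0.3,"travel":[0.007,0.1,0.017],"rotation":[0.027,0.049,-0.01]},
    {"hand":0.3,"travel":[0.007,0.09,0.017],"rotation":[0.027,0.049,-0.01]},
    {"hand":0.3,"travel":[0,0,0],"rotation":[0,0,0]},
    {"hand":0.3,"travel":[0,0,0],"rotation":[0,0,0]},
  ],
)

```text
time: 20.23
eef_pos: [0.4224, -0.1147, 0.0835]
tcp_rot: [0.444, -0.549, 0.551, -0.445]
contact_force: [0.7, -0.2, 0.9]
opening: 0.302
```

Run:
```python
from h import *
plan([0.4206,-0.112,0.0295],-101.7,n=2)
```

```text
t 20.23 p [ 0.4224 -0.1147  0.0835] yaw -102.09 tilt 0.18 q1,q6 [-0.5  -0.29] open 0.302 F [ 0.7 -0.2  0.9] rows 2 turn 0.43
[-0.004, 0.09, -0.004] [-0.003, -0.007, -0.0]
[-0.004, 0.09, -0.004] [-0.003, -0.007, -0.0]
```

Call:
arm_command(
  steps=[
    {"hand":0.3,"travel":[-0.005,0.09,-0.005],"rotation":[0,-0.007,0]},
    {"hand":0.3,"travel":[-0.004,0.06,-0.004],"rotation":[0,-0.007,0]},
    {"hand":0.3,"travel":[0,0.02,0],"rotation":[0,0,0]},
    {"hand":0.3,"travel":[0,0,0],"rotation":[0,0,0]},
  ],
)

```text
time: 20.72
eef_pos: [0.4246, -0.114, 0.0364]
tcp_rot: [0.445, -0.544, 0.552, -0.449]
contact_force: [0.1, 0.3, 1.0]
opening: 0.301
```

Run:
```python
from h import *
plan([0.4206,-0.112,0.0295],-101.7,n=1)
```

```text
t 20.73 p [ 0.4246 -0.114   0.0364] yaw -101.67 tilt 0.72 q1,q6 [-0.49 -0.29] open 0.301 F [0.1 0.3 1. ] rows 1 turn 0.72
[-0.004, 0.023, -0.015] [-0.024, 0.001, 0.005]
```

Call:
arm_command(
  steps=[
    {"hand":0.3,"travel":[-0.004,0.022,-0.013],"rotation":[-0.024,0,0.005]},
    {"hand":0.3,"travel":[0,0,0],"rotation":[0,0,0]},
  ],
)

```text
time: 20.98
eef_pos: [0.422, -0.1125, 0.0309]
tcp_rot: [0.446, -0.548, 0.549, -0.447]
contact_force: [0.2, 0.2, 0.1]
opening: 0.3
```

Run:
```python
from h import *
plan([0.4206,-0.112,0.0295],-101.7,n=1)
```

```text
t 20.98 p [ 0.422  -0.1125  0.0309] yaw -101.67 tilt 0.11 q1,q6 [-0.49 -0.29] open 0.3 F [0.2 0.2 0.1] rows 1 turn 0.12
[-0.001, 0.005, -0.005] [-0.003, 0.001, 0.001]
```

Call:
arm_command(
  steps=[
    {"hand":0.3,"travel":[0,0.005,-0.004],"rotation":[0,0,0]},
    {"hand":0,"travel":[0,0,0],"rotation":[0,0,0]},
    {"hand":0,"travel":[0,0,0],"rotation":[0,0,0]},
    {"hand":0,"travel":[0,0,0],"rotation":[0,0,0]},
    {"hand":0,"travel":[0,0,0],"rotation":[0,0,0]},
  ],
)

```text
time: 21.6
eef_pos: [0.4212, -0.1125, 0.0301]
tcp_rot: [0.446, -0.547, 0.549, -0.447]
contact_force: [-0.2, -0.5, 1.3]
opening: 0.076
```

Call:
arm_command(
  steps=[
    {"hand":0,"travel":[0,-0.1,0],"rotation":[0,0,0]},
    {"hand":0,"travel":[0,-0.15,0],"rotation":[0,0,0]},
    {"hand":0,"travel":[0,-0.1,0],"rotation":[0,0,0]},
    {"hand":0,"travel":[0,0,0],"rotation":[0,0,0]},
  ],
)

```text
time: 22.1
eef_pos: [0.4197, -0.1117, 0.136]
tcp_rot: [-0.447, 0.548, -0.548, 0.446]
contact_force: [-0.5, 0.5, -1.1]
opening: 0.076
```

Run:
```python
from h import *
p,d,W=wrist("w13")
plan([0.5642,-0.387,0.12],177.8,n=11)
```

```text
t 22.15 p [ 0.4187 -0.1112  0.1344] yaw -101.68 tilt 0.22 q1,q6 [-0.49 -0.29] open 0.069 F [ 0.2  0.5 -1.2] rows 11 turn 80.52
[0.073, 0.004, 0.06] [0.001, 0.244, 0.0]
[0.065, 0.004, 0.069] [0.001, 0.244, 0.0]
[0.055, 0.004, 0.077] [0.001, 0.244, 0.0]
[0.045, 0.004, 0.083] [0.001, 0.244, 0.0]
[0.034, 0.004, 0.088] [0.001, 0.244, 0.0]
[0.023, 0.004, 0.092] [0.001, 0.244, 0.0]
[0.011, 0.004, 0.094] [0.001, 0.244, 0.0]
[-0.001, 0.004, 0.094] [0.001, 0.244, 0.0]
[-0.013, 0.004, 0.094] [0.001, 0.244, 0.0]
[-0.025, 0.004, 0.091] [0.001, 0.244, 0.0]
[-0.036, 0.004, 0.087] [0.001, 0.244, 0.0]
```

View pics/w13.png

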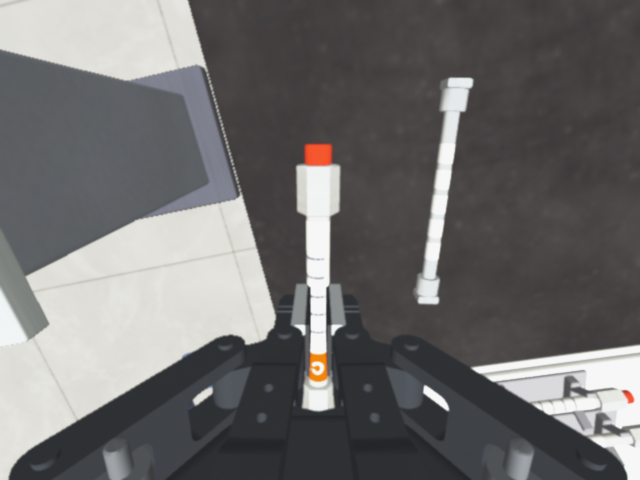

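Call:
arm_command(
  steps=[
    {"hand":0,"travel":[0.073,-0.004,0.06],"rotation":[0,0.244,0]},
    {"hand":0,"travel":[0.065,-0.004,0.069],"rotation":[0,0.244,0]},
    {"hand":0,"travel":[0.055,-0.004,0.077],"rotation":[0,0.244,0]},
    {"hand":0,"travel":[0.045,-0.004,0.083],"rotation":[0,0.244,0]},
    {"hand":0,"travel":[0.034,-0.004,0.088],"rotation":[0,0.244,0]},
    {"hand":0,"travel":[0.023,-0.004,0.092],"rotation":[0,0.244,0]},
    {"hand":0,"travel":[0.011,-0.004,0.094],"rotation":[0,0.244,0]},
    {"hand":0,"travel":[0,-0.004,0.094],"rotation":[0,0.244,0]},
    {"hand":0,"travel":[-0.013,-0.004,0.094],"rotation":[0,0.244,0]},
    {"hand":0,"travel":[-0.025,-0.004,0.091],"rotation":[0,0.244,0]},
    {"hand":0,"travel":[-0.036,-0.004,0.087],"rotation":[0,0.244,0]},
    {"hand":0,"travel":[0,0,0],"rotation":[0,0,0]},
    {"hand":0,"travel":[0,0,0],"rotation":[0,0,0]},
  ],
)

```text
time: 23.78
eef_pos: [0.5464, -0.3867, 0.1]
tcp_rot: [0.012, 0.719, -0.693, -0.047]
contact_force: [-0.0, 0.2, -0.9]
opening: 0.072
```

Run:
```python
from h import *
plan([0.5642,-0.3866,0.09],177.8,n=2)
```

```text
t 23.77 p [ 0.5464 -0.3867  0.1   ] yaw 175.26 tilt 3.61 q1,q6 [-0.77  0.89] open 0.072 F [-0.   0.2 -0.9] rows 2 turn 4.45
[-0.03, 0.015, -0.002] [0.035, -0.043, 0.049]
[-0.03, 0.016, -0.002] [0.035, -0.043, 0.049]
```

Call:
arm_command(
  steps=[
    {"hand":0,"travel":[-0.03,0.015,0.003],"rotation":[0.033,-0.043,0.05]},
    {"hand":0,"travel":[-0.03,0.015,0.003],"rotation":[0.033,-0.043,0.05]},
    {"hand":0,"travel":[0,0,0],"rotation":[0,0,0]},
    {"hand":0,"travel":[0,0,0],"rotation":[0,0,0]},
  ],
)

```text
time: 24.28
eef_pos: [0.5614, -0.3843, 0.086]
tcp_rot: [0.01, 0.71, -0.704, -0.013]
contact_force: [1.1, 0.7, -1.9]
opening: 0.072
```

Run:
```python
from h import *
plan([0.5642,-0.3866,0.049],177.8,n=3)
```

```text
t 24.27 p [ 0.5614 -0.3843  0.086 ] yaw 178.18 tilt 0.5 q1,q6 [-0.75  0.85] open 0.072 F [ 1.1  0.7 -1.9] rows 3 turn 0.62
[-0.003, 0.041, 0.003] [0.005, 0.004, 0.003]
[-0.003, 0.041, 0.003] [0.005, 0.004, 0.003]
[-0.003, 0.041, 0.003] [0.005, 0.004, 0.003]
```

Call:
arm_command(
  steps=[
    {"hand":0,"travel":[-0.003,0.04,0.003],"rotation":[0.005,0.004,0.003]},
    {"hand":0,"travel":[-0.003,0.04,0.003],"rotation":[0.005,0.004,0.003]},
    {"hand":0,"travel":[-0.003,0.04,0.003],"rotation":[0.005,0.004,0.003]},
    {"hand":0,"travel":[0,0,0],"rotation":[0,0,0]},
    {"hand":0,"travel":[0,0,0],"rotation":[0,0,0]},
  ],
)

```text
time: 24.9
eef_pos: [0.5632, -0.3866, 0.0466]
tcp_rot: [0.013, 0.707, -0.707, -0.014]
contact_force: [-0.0, -0.5, -0.1]
opening: 0.073
```

Run:
```python
from h import *
p,d,W=wrist("w14")
plan([0.5642,-0.3866,0.045],177.8,n=1)
```

```text
t 24.95 p [ 0.5631 -0.3865  0.0465] yaw 177.79 tilt 0.09 q1,q6 [-0.75  0.86] open 0.076 F [-1.1  0.1 -2. ] rows 1 turn 0.09
[-0.004, 0.005, 0.0] [0.001, -0.0, 0.003]
```

View pics/w14.png

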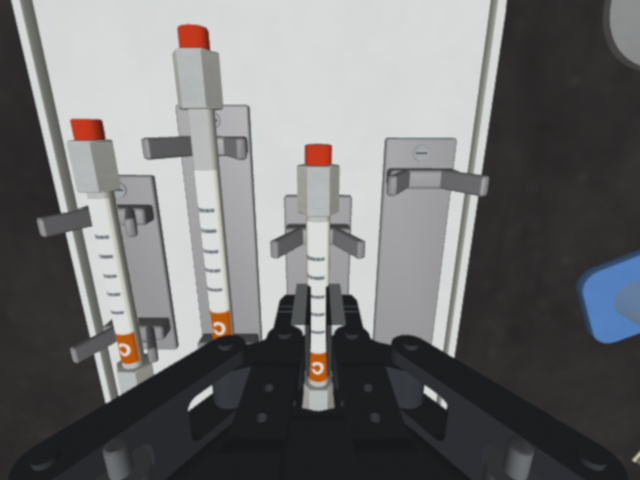

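Call:
arm_command(
  steps=[
    {"hand":0,"travel":[-0.003,0.006,0],"rotation":[0,0,0]},
    {"hand":0,"travel":[0,0,0],"rotation":[0,0,0]},
    {"hand":0.2,"travel":[0,0,0],"rotation":[0,0,0]},
    {"hand":0.2,"travel":[0,0,0],"rotation":[0,0,0]},
    {"hand":0.2,"travel":[0,0,0],"rotation":[0,0,0]},
    {"hand":0.2,"travel":[0,-0.08,0],"rotation":[0,0,0]},
    {"hand":0.2,"travel":[0,-0.15,0],"rotation":[0,0,0]},
    {"hand":0.2,"travel":[0,0,0],"rotation":[0,0,0]},
  ],
)

```text
time: 25.95
eef_pos: [0.5659, -0.3881, 0.1217]
tcp_rot: [-0.015, -0.706, 0.708, 0.012]
contact_force: [1.1, -0.2, -0.0]
opening: 0.198
```

Run:
```python
from h import *
p,d,W=wrist("w15")
colfit("short_column_1",p,d,W,[.5642,-.3866])
plan([0.44,-0.1,0.17],-75.3,n=11)
```

```text
short_column_1 0.68 [313.1, 236.5] C [ 0.5727 -0.3879] mid [ 0.5606 -0.3874] rect [ 560.7 -387.2] [ 18.5 150.5] yaw -2.3 len 0.1505 z [0.0239 0.0278 0.0315]
t 26.05 p [ 0.5637 -0.3861  0.1165] yaw 177.79 tilt 0.17 q1,q6 [-0.75  0.86] open 0.198 F [-0.2  0.1  0.1] rows 11 turn 106.91
[0.041, -0.016, -0.085] [0.001, -0.324, 0.0]
[0.026, -0.016, -0.091] [0.001, -0.324, 0.0]
[0.01, -0.016, -0.094] [0.001, -0.324, 0.0]
[-0.006, -0.016, -0.094] [0.001, -0.324, 0.0]
[-0.022, -0.016, -0.092] [0.001, -0.324, 0.0]
[-0.037, -0.016, -0.087] [0.001, -0.324, 0.0]
[-0.051, -0.016, -0.079] [0.001, -0.324, 0.0]
[-0.064, -0.016, -0.07] [0.001, -0.324, 0.0]
[-0.075, -0.016, -0.058] [0.001, -0.324, 0.0]
[-0.083, -0.016, -0.045] [0.001, -0.324, 0.0]
[-0.09, -0.016, -0.03] [0.001, -0.324, 0.0]
```

View pics/w15.png

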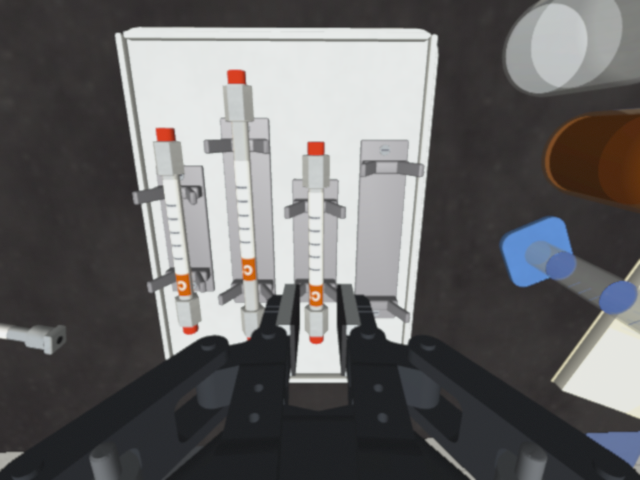

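Call:
arm_command(
  steps=[
    {"hand":0.3,"travel":[0.041,-0.02,-0.085],"rotation":[0,-0.324,0]},
    {"hand":0.3,"travel":[0.026,-0.02,-0.091],"rotation":[0,-0.324,0]},
    {"hand":0.3,"travel":[0.01,-0.02,-0.094],"rotation":[0,-0.324,0]},
    {"hand":0.3,"travel":[-0.006,-0.016,-0.094],"rotation":[0,-0.324,0]},
    {"hand":0.3,"travel":[-0.022,-0.016,-0.092],"rotation":[0,-0.324,0]},
    {"hand":0.3,"travel":[-0.037,-0.016,-0.087],"rotation":[0,-0.324,0]},
    {"hand":0.3,"travel":[-0.051,-0.016,-0.079],"rotation":[0,-0.324,0]},
    {"hand":0.3,"travel":[-0.064,-0.016,-0.07],"rotation":[0,-0.324,0]},
    {"hand":0.3,"travel":[-0.075,-0.016,-0.058],"rotation":[0,-0.324,0]},
    {"hand":0.3,"travel":[-0.083,-0.016,-0.045],"rotation":[0,-0.324,0]},
    {"hand":0.3,"travel":[-0.09,-0.016,-0.03],"rotation":[0,-0.324,0]},
    {"hand":0.3,"travel":[0,0,0],"rotation":[0,0,0]},
  ],
)

```text
time: 27.55
eef_pos: [0.4192, -0.0896, 0.165]
tcp_rot: [0.573, -0.426, 0.403, -0.572]
contact_force: [-1.3, -0.2, -0.3]
opening: 0.297
```

Run:
```python
from h import *
plan([0.434,0.132,0.14],-75.3,n=6)
```

```text
t 27.55 p [ 0.4192 -0.0896  0.165 ] yaw -71.86 tilt 1.85 q1,q6 [-0.45 -0.77] open 0.297 F [-1.3 -0.2 -0.3] rows 6 turn 3.92
[-0.114, 0.016, 0.046] [0.006, 0.019, -0.008]
[-0.115, 0.016, 0.045] [0.006, 0.019, -0.008]
[-0.115, 0.015, 0.044] [0.006, 0.019, -0.008]
[-0.116, 0.015, 0.043] [0.006, 0.019, -0.008]
[-0.116, 0.015, 0.042] [0.006, 0.019, -0.008]
[-0.117, 0.014, 0.04] [0.006, 0.019, -0.008]
```

Call:
arm_command(
  steps=[
    {"hand":0.3,"travel":[-0.114,0.015,0.046],"rotation":[0.006,0.019,-0.008]},
    {"hand":0.3,"travel":[-0.115,0.015,0.045],"rotation":[0.006,0.019,-0.008]},
    {"hand":0.3,"travel":[-0.115,0.015,0.044],"rotation":[0.006,0.019,-0.008]},
    {"hand":0.3,"travel":[-0.115,0.015,0.043],"rotation":[0.006,0.019,-0.008]},
    {"hand":0.3,"travel":[-0.115,0.015,0.042],"rotation":[0.006,0.019,-0.008]},
    {"hand":0.3,"travel":[-0.115,0.015,0.04],"rotation":[0.006,0.019,-0.008]},
    {"hand":0.3,"travel":[0,0,0],"rotation":[0,0,0]},
    {"hand":0.3,"travel":[0,0,0],"rotation":[0,0,0]},
  ],
)

```text
time: 28.55
eef_pos: [0.4388, 0.1324, 0.135]
tcp_rot: [0.557, -0.439, 0.438, -0.552]
contact_force: [-0.2, 0.3, 0.5]
opening: 0.305
```

Run:
```python
from h import *
p,d,W=wrist("w16")
colfit("long_column_1",p,d,W,[.434,.133])
plan([0.434,0.133,0.08],-75.3,n=2)
```

```text
long_column_1 0.61 [313.8, 211.2] C [0.4315 0.1426] mid [0.4343 0.1316] rect [434.2 131.6] [ 17.5 182.8] yaw -75.56 len 0.1829 z [0.0084 0.0122 0.016 ]
t 28.65 p [0.4387 0.132  0.1352] yaw -76.75 tilt 0.34 q1,q6 [ 0.07 -0.16] open 0.299 F [-0.9 -0.2 -0.9] rows 2 turn 1.49
[-0.004, 0.092, -0.007] [0.005, -0.024, 0.003]
[-0.004, 0.092, -0.007] [0.005, -0.024, 0.003]
```

View pics/w16.png

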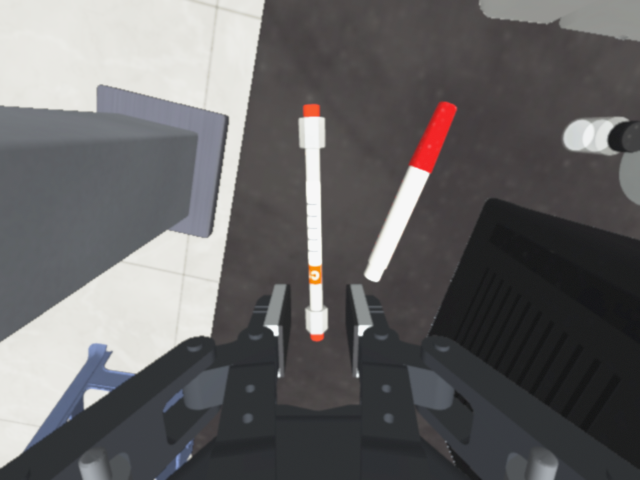

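Call:
arm_command(
  steps=[
    {"hand":0.3,"travel":[-0.001,0.09,-0.007],"rotation":[0.005,-0.02,0.003]},
    {"hand":0.3,"travel":[-0.001,0.09,-0.007],"rotation":[0.005,-0.02,0.003]},
    {"hand":0.3,"travel":[0,0,0],"rotation":[0,0,0]},
    {"hand":0.3,"travel":[0,0,0],"rotation":[0,0,0]},
  ],
)

```text
time: 29.15
eef_pos: [0.4368, 0.128, 0.0822]
tcp_rot: [-0.556, 0.434, -0.436, 0.558]
contact_force: [0.0, -0.2, 0.4]
opening: 0.302
```

Run:
```python
from h import *
plan([0.4342,0.132,0.0295],-75.4,n=2)
```

```text
t 29.15 p [0.4368 0.128  0.0822] yaw -75.97 tilt 0.27 q1,q6 [ 0.06 -0.18] open 0.302 F [ 0.  -0.2  0.4] rows 2 turn 0.63
[-0.008, 0.088, -0.003] [-0.004, -0.009, 0.001]
[-0.008, 0.088, -0.003] [-0.004, -0.009, 0.001]
```

Call:
arm_command(
  steps=[
    {"hand":0.3,"travel":[-0.008,0.08,-0.004],"rotation":[-0.004,-0.009,0]},
    {"hand":0.3,"travel":[-0.006,0.06,-0.004],"rotation":[-0.004,-0.009,0]},
    {"hand":0.3,"travel":[-0.003,0.02,-0.002],"rotation":[0,0,0]},
    {"hand":0.3,"travel":[0,0,0],"rotation":[0,0,0]},
  ],
)

```text
time: 29.65
eef_pos: [0.438, 0.1317, 0.0388]
tcp_rot: [-0.556, 0.43, -0.437, 0.561]
contact_force: [-0.2, -0.3, 0.1]
opening: 0.298
```

Run:
```python
from h import *
plan([0.4342,0.132,0.0295],-75.4,n=1)
```

```text
t 29.65 p [0.438  0.1317 0.0388] yaw -75.56 tilt 0.67 q1,q6 [ 0.07 -0.18] open 0.298 F [-0.2 -0.3  0.1] rows 1 turn 0.69
[-0.004, 0.031, -0.012] [-0.021, -0.005, 0.006]
```

Call:
arm_command(
  steps=[
    {"hand":0.3,"travel":[-0.003,0.03,-0.012],"rotation":[-0.02,-0.005,0.005]},
    {"hand":0.3,"travel":[0,0,0],"rotation":[0,0,0]},
    {"hand":0.3,"travel":[0,0,0],"rotation":[0,0,0]},
  ],
)

```text
time: 30.02
eef_pos: [0.4357, 0.1317, 0.031]
tcp_rot: [-0.559, 0.431, -0.434, 0.56]
contact_force: [-0.7, -0.6, 0.6]
opening: 0.301
```

Run:
```python
from h import *
plan([0.4342,0.132,0.0295],-75.4,n=1)
```

```text
t 30.02 p [0.4357 0.1317 0.031 ] yaw -75.41 tilt 0.22 q1,q6 [ 0.07 -0.18] open 0.301 F [-0.7 -0.6  0.6] rows 1 turn 0.22
[-0.002, 0.005, -0.005] [-0.007, -0.0, 0.002]
```

Call:
arm_command(
  steps=[
    {"hand":0.3,"travel":[-0.001,0.005,-0.004],"rotation":[-0.007,0,0]},
    {"hand":0,"travel":[0,0,0],"rotation":[0,0,0]},
    {"hand":0,"travel":[0,0,0],"rotation":[0,0,0]},
    {"hand":0,"travel":[0,0,0],"rotation":[0,0,0]},
    {"hand":0,"travel":[0,0,0],"rotation":[0,0,0]},
  ],
)

```text
time: 30.65
eef_pos: [0.4347, 0.1317, 0.03]
tcp_rot: [0.56, -0.432, 0.433, -0.559]
contact_force: [0.1, 0.1, -0.1]
opening: 0.076
```

Call:
arm_command(
  steps=[
    {"hand":0,"travel":[0,-0.1,0],"rotation":[0,0,0]},
    {"hand":0,"travel":[0,-0.15,0],"rotation":[0,0,0]},
    {"hand":0,"travel":[0,-0.1,0],"rotation":[0,0,0]},
    {"hand":0,"travel":[0,0,0],"rotation":[0,0,0]},
  ],
)

```text
time: 31.15
eef_pos: [0.4328, 0.1317, 0.1352]
tcp_rot: [0.561, -0.433, 0.432, -0.558]
contact_force: [0.0, -0.1, -1.5]
opening: 0.072
```

Run:
```python
from h import *
p,d,W=wrist("w17")
plan([0.45,-0.13,0.15],-75.4,n=6)
```

```text
t 31.2 p [0.4317 0.1315 0.1336] yaw -75.42 tilt 0.43 q1,q6 [ 0.07 -0.18] open 0.078 F [ 0.6  0.6 -0.2] rows 6 turn 0.43
[0.143, -0.009, -0.027] [0.002, -0.0, -0.0]
[0.143, -0.009, -0.027] [0.002, -0.0, -0.0]
[0.143, -0.009, -0.027] [0.002, -0.0, -0.0]
[0.143, -0.009, -0.027] [0.002, -0.0, -0.0]
[0.143, -0.009, -0.027] [0.002, -0.0, -0.0]
[0.143, -0.009, -0.027] [0.002, -0.0, -0.0]
```

View pics/w17.png

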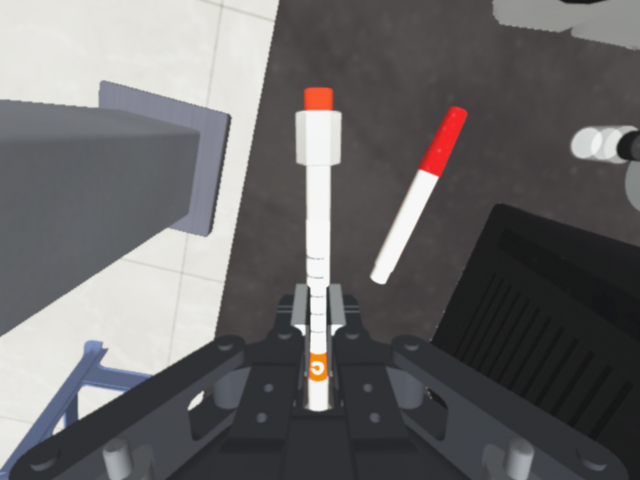

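Held, and the marker is untouched. Back out sideways clear of the tower.

Call:
arm_command(
  steps=[
    {"hand":0,"travel":[0.143,-0.01,-0.027],"rotation":[0,0,0]},
    {"hand":0,"travel":[0.143,-0.01,-0.027],"rotation":[0,0,0]},
    {"hand":0,"travel":[0.143,-0.01,-0.027],"rotation":[0,0,0]},
    {"hand":0,"travel":[0.143,-0.01,-0.027],"rotation":[0,0,0]},
    {"hand":0,"travel":[0.143,-0.01,-0.027],"rotation":[0,0,0]},
    {"hand":0,"travel":[0.143,-0.01,-0.027],"rotation":[0,0,0]},
  ],
)

```text
time: 31.95
eef_pos: [0.4425, -0.1326, 0.137]
tcp_rot: [0.565, -0.44, 0.421, -0.556]
contact_force: [0.9, 0.1, -1.4]
opening: 0.075
```

Run:
```python
from h import *
plan([0.5684,-0.4329,0.125],177.8,n=12)
```

```text
t 31.95 p [ 0.4425 -0.1326  0.137 ] yaw -75.05 tilt 1.67 q1,q6 [-0.51 -0.76] open 0.075 F [ 0.9  0.1 -1.4] rows 12 turn 107.17
[0.09, 0.002, 0.012] [0.005, 0.298, 0.003]
[0.087, 0.002, 0.026] [0.005, 0.298, 0.003]
[0.082, 0.002, 0.039] [0.005, 0.298, 0.003]
[0.074, 0.002, 0.051] [0.005, 0.298, 0.003]
[0.066, 0.002, 0.062] [0.005, 0.298, 0.003]
[0.055, 0.002, 0.072] [0.005, 0.298, 0.003]
[0.043, 0.002, 0.079] [0.005, 0.298, 0.003]
[0.03, 0.002, 0.085] [0.005, 0.298, 0.003]
[0.017, 0.002, 0.089] [0.005, 0.298, 0.003]
[0.003, 0.003, 0.09] [0.005, 0.298, 0.003]
[-0.011, 0.003, 0.09] [0.005, 0.298, 0.003]
[-0.025, 0.003, 0.087] [0.005, 0.298, 0.003]
```

Call:
arm_command(
  steps=[
    {"hand":0,"travel":[0.09,-0.006,0.012],"rotation":[0.005,0.298,0.003]},
    {"hand":0,"travel":[0.087,-0.006,0.026],"rotation":[0.005,0.298,0.003]},
    {"hand":0,"travel":[0.082,-0.006,0.039],"rotation":[0.005,0.298,0.003]},
    {"hand":0,"travel":[0.074,-0.006,0.051],"rotation":[0.005,0.298,0.003]},
    {"hand":0,"travel":[0.066,-0.006,0.062],"rotation":[0.005,0.298,0.003]},
    {"hand":0,"travel":[0.055,-0.006,0.072],"rotation":[0.005,0.298,0.003]},
    {"hand":0,"travel":[0.043,-0.006,0.079],"rotation":[0.005,0.298,0.003]},
    {"hand":0,"travel":[0.03,-0.006,0.085],"rotation":[0.005,0.298,0.003]},
    {"hand":0,"travel":[0.017,-0.006,0.089],"rotation":[0.005,0.298,0.003]},
    {"hand":0,"travel":[0.003,-0.005,0.09],"rotation":[0.005,0.298,0.003]},
    {"hand":0,"travel":[-0.011,-0.005,0.09],"rotation":[0.005,0.298,0.003]},
    {"hand":0,"travel":[-0.025,-0.005,0.087],"rotation":[0.005,0.298,0.003]},
    {"hand":0,"travel":[0,0,0],"rotation":[0,0,0]},
    {"hand":0,"travel":[0,0,0],"rotation":[0,0,0]},
  ],
)

```text
time: 33.7
eef_pos: [0.5442, -0.4369, 0.0993]
tcp_rot: [0.021, 0.721, -0.691, -0.056]
contact_force: [-0.1, -0.3, -1.9]
opening: 0.073
```

Run:
```python
from h import *
plan([0.5684,-0.4329,0.09],177.8,n=2)
```

```text
t 33.7 p [ 0.5442 -0.4369  0.0993] yaw 173.86 tilt 3.72 q1,q6 [-0.82  0.86] open 0.073 F [-0.1 -0.3 -1.9] rows 2 turn 5.46
[-0.04, 0.014, -0.01] [0.04, -0.067, 0.048]
[-0.04, 0.015, -0.009] [0.04, -0.067, 0.048]
```

Call:
arm_command(
  steps=[
    {"hand":0,"travel":[-0.04,0.012,-0.007],"rotation":[0.04,-0.067,0.05]},
    {"hand":0,"travel":[-0.04,0.012,-0.004],"rotation":[0.04,-0.067,0.05]},
    {"hand":0,"travel":[0,0,0],"rotation":[0,0,0]},
    {"hand":0,"travel":[0,0,0],"rotation":[0,0,0]},
  ],
)

```text
time: 34.2
eef_pos: [0.5662, -0.4303, 0.0867]
tcp_rot: [0.01, 0.709, -0.705, -0.012]
contact_force: [0.3, -0.1, -1.0]
opening: 0.076
```

Run:
```python
from h import *
plan([0.5684,-0.4329,0.049],177.8,n=3)
```

```text
t 34.2 p [ 0.5662 -0.4303  0.0867] yaw 178.29 tilt 0.36 q1,q6 [-0.79  0.81] open 0.076 F [ 0.3 -0.1 -1. ] rows 3 turn 0.61
[-0.003, 0.042, 0.003] [0.004, 0.005, 0.002]
[-0.003, 0.042, 0.003] [0.004, 0.005, 0.002]
[-0.003, 0.042, 0.003] [0.004, 0.005, 0.002]
```

Call:
arm_command(
  steps=[
    {"hand":0,"travel":[-0.003,0.04,0.003],"rotation":[0.004,0.005,0.002]},
    {"hand":0,"travel":[-0.003,0.04,0.003],"rotation":[0.004,0.005,0.002]},
    {"hand":0,"travel":[-0.003,0.04,0.003],"rotation":[0.004,0.005,0.002]},
    {"hand":0,"travel":[0,0,0],"rotation":[0,0,0]},
    {"hand":0,"travel":[0,0,0],"rotation":[0,0,0]},
  ],
)

```text
time: 34.83
eef_pos: [0.5677, -0.4329, 0.0471]
tcp_rot: [0.013, 0.707, -0.707, -0.014]
contact_force: [0.8, -0.7, -1.2]
opening: 0.072
```

Run:
```python
from h import *
p,d,W=wrist("w18")
plan([0.5684,-0.4329,0.045],177.8,n=1)
```

```text
t 34.88 p [ 0.5676 -0.4328  0.047 ] yaw 177.77 tilt 0.11 q1,q6 [-0.79  0.82] open 0.077 F [-0.8 -0.7 -1.6] rows 1 turn 0.12
[-0.003, 0.007, 0.0] [0.001, -0.001, 0.004]
```

View pics/w18.png

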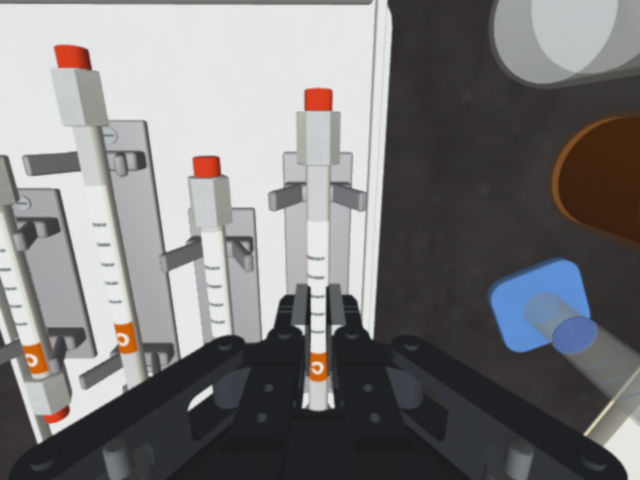

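Call:
arm_command(
  steps=[
    {"hand":0,"travel":[-0.003,0.007,0],"rotation":[0,0,0]},
    {"hand":0,"travel":[0,0,0],"rotation":[0,0,0]},
    {"hand":0.2,"travel":[0,0,0],"rotation":[0,0,0]},
    {"hand":0.2,"travel":[0,0,0],"rotation":[0,0,0]},
    {"hand":0.2,"travel":[0,0,0],"rotation":[0,0,0]},
    {"hand":0.2,"travel":[0,-0.08,0],"rotation":[0,0,0]},
    {"hand":0.2,"travel":[0,-0.15,0],"rotation":[0,0,0]},
    {"hand":0.2,"travel":[0,-0.15,0],"rotation":[0,0,0]},
    {"hand":0.2,"travel":[0.1,-0.15,0],"rotation":[0,0,0]},
    {"hand":0.2,"travel":[0.15,-0.1,0],"rotation":[0,0,0]},
    {"hand":0.2,"travel":[0,0,0],"rotation":[0,0,0]},
    {"hand":0.2,"travel":[0,0,0],"rotation":[0,0,0]},
  ],
)

```text
time: 36.38
eef_pos: [0.4944, -0.4316, 0.2548]
tcp_rot: [-0.017, -0.702, 0.711, 0.01]
contact_force: [0.0, -0.0, 0.2]
opening: 0.202
```

Run:
```python
from h import *
p,d,W=wrist("w19")
for t in ("long_column_1","short_column_1"):
  for c in([.5766,-.2956],[.5857,-.3417],[.5642,-.3866],[.5684,-.4329]): colfit(t,p,d,W,np.array(c))
p,d=ctrl.read_camera("top"); cv2.imwrite("pics/top19.png",p); W=cloud(ctrl.camera_params("top"),d)
for t in ("long_column_1","short_column_1","open_column","marker"):
  for m in ctrl.masks_of("top",t):
    if m['score']<.3: continue
    X=W[m['region']&(d>0)]; C=X[:,:2].mean(0); q=X[:,:2]-C; ax=np.linalg.svd(q,full_matrices=False)[2][0]; pr=q@ax
    print("top",t,round(m['score'],2),m['at'],C.round(4),(C+ax*(pr.max()+pr.min())/2).round(4),np.ptp(pr).round(3),np.percentile(X[:,2],[5,50,95]).round(4))
```

```text
long_column_1 0.68 [219.5, 103.5] C [ 0.5949 -0.3438] mid [ 0.5863 -0.3435] rect [ 586.4 -342.6] [ 19.9 181.7] yaw -2.11 len 0.1816 z [0.0238 0.0274 0.0313]
long_column_1 0.68 [219.5, 103.5] C [ 0.5949 -0.3438] mid [ 0.5863 -0.3435] rect [ 586.4 -342.6] [ 19.9 181.7] yaw -2.11 len 0.1816 z [0.0238 0.0274 0.0313]
long_column_1 0.82 [315.3, 114.5] C [ 0.579  -0.4343] mid [ 0.5699 -0.4339] rect [ 569.9 -433.5] [ 16.7 180.1] yaw -2.06 len 0.1801 z [0.0248 0.0276 0.0313]
long_column_1 0.68 [219.5, 103.5] C [ 0.5949 -0.3438] mid [ 0.5863 -0.3435] rect [ 586.4 -342.6] [ 19.9 181.7] yaw -2.11 len 0.1816 z [0.0238 0.0274 0.0313]
long_column_1 0.82 [315.3, 114.5] C [ 0.579  -0.4343] mid [ 0.5699 -0.4339] rect [ 569.9 -433.5] [ 16.7 180.1] yaw -2.06 len 0.1801 z [0.0248 0.0276 0.0313]
short_column_1 0.68 [171.1, 121.2] C [ 0.5813 -0.2981] mid [ 0.5766 -0.2979] rect [ 576.8 -292.3] [ 25.9 141.5] yaw -2.23 len 0.1416 z [0.0232 0.0275 0.0315]
short_column_1 0.8 [265.5, 131.8] C [ 0.5691 -0.3882] mid [ 0.567  -0.3882] rect [ 567.  -387.3] [ 20.3 146. ] yaw -2.07 len 0.1461 z [0.0227 0.0275 0.0314]

[... 381 characters left out ...]
 -0.3882] rect [ 567.  -387.3] [ 20.3 146. ] yaw -2.07 len 0.1461 z [0.0227 0.0275 0.0314]
top long_column_1 0.63 [493.9, 232.1] [ 0.5665 -0.4324] [ 0.5697 -0.4325] 0.182 [0.0078 0.027  0.0317]
top long_column_1 0.61 [439.2, 213.6] [ 0.5881 -0.3409] [ 0.5884 -0.3409] 0.184 [0.0227 0.0275 0.0316]
top short_column_1 0.81 [420.1, 221.7] [ 0.575  -0.2943] [ 0.576  -0.2943] 0.137 [0.0241 0.0281 0.032 ]
top short_column_1 0.64 [467.3, 228.1] [ 0.5638 -0.386 ] [ 0.5639 -0.386 ] 0.137 [0.0074 0.0276 0.0316]
top open_column 0.59 [318.6, 254.5] [ 0.5121 -0.1014] [ 0.5118 -0.1027] 0.161 [0.0092 0.0136 0.0177]
top marker 0.72 [177.5, 259.3] [0.4934 0.1719] [0.4936 0.1742] 0.133 [-0.0001  0.0137  0.0171]
```

View pics/w19.png

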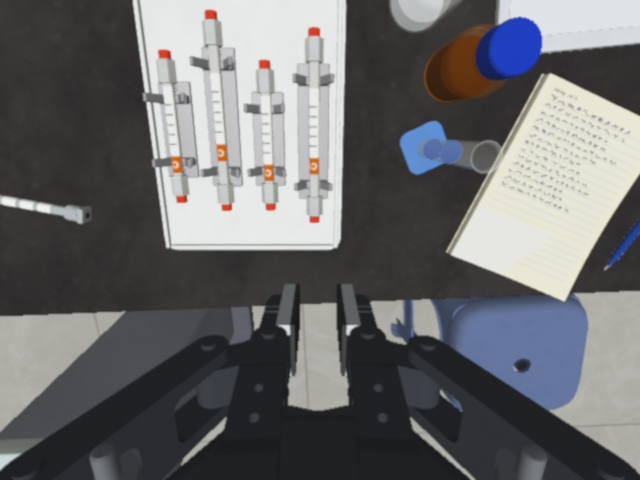

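View pics/top19.png

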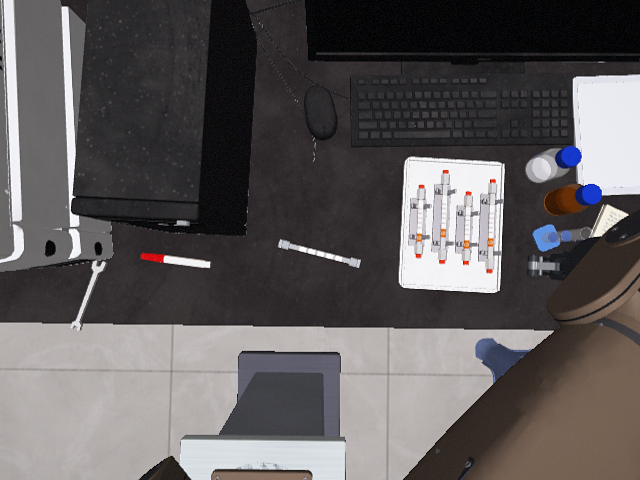

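All four columns are seated (top view x 420–491), within about 3 mm of their cradle centres. The open column and marker are where they were, and the robot is touching nothing.

```bash
python3 -c "
from plant import ctrl
print(ctrl.sign_off())"
```

```text
the job is handed in; nothing more can be done
None
```

All four plugged columns are in the white tray and the job is handed in, at about 37 s of the 102 s allowed. The long ones are in the two wide-set cradles and the short ones in the two close-set cradles.

My last checks, from the wrist and top cameras:
- **Position:** each column's middle is within about 3 mm of its cradle's centre, and its direction is within about 1° of the cradle's.
- **Height:** tube tops measured about 27.5 mm, against 28 mm expected for a fully seated tube. The pictures show the fittings outside the saddles.
- **Left alone:** the open column and the marker measured within about 1 mm of where they started. The gripper is clear of everything.

No check failed. The two cameras differed by 1–4 mm on column positions, which is close to their calibration error. In a couple of the closer wrist views, part of a column was hidden by the gripper and came out as much as 9 mm off. The clear final view did not show those differences. Handing in reported no verdict.

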